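# Counterbalance a centrifuge tube carrier

## Task

The loaded aluminium tube carrier on the balance must be counterbalanced before it goes into the centrifuge. Thread ring weights from the foam board down over the post of the other pan, gently, until the beam comes to rest level with its red pointer inside the green band; leave any weight that is not needed lying flat on the board. Do not touch the carrier, do not disturb the vials or the pot, and do not force the balance.

Things in the scene. Friction and masses are not known exactly. Their poses are not given: they have to be found in the camera images.
- balance: White two-pan balance, fixed; base 100 x 300 x 28 mm, origin under its centre, z up, +y along the beam to the weight pan, -y to the carrier pan. The beam pivots about x, 95 mm up. Pans (100 mm steel discs) stay horizontal, 35 mm above pivots 130 mm from the middle. Pointer and scale reach 190 mm up. Delicate: over 20 N of contact force from a weight or the robot spoils its bearings.
- beam (a joint): Beam tilt, rad: 0 level, positive with the weight pan high; stops at -0.12 and +0.12 (its start). A spring levels the unloaded beam; between the stops 10 g of difference tilts it 0.0083 rad. Green band: -0.055 to 0.055 (66 g either way). While a push of F newtons down on the empty weight pan or its post holds the beam still at tilt t, between the stops, the carrier weighs F + 11.85 t newtons.
- pan_center (a point): Middle of the weight pan's upper surface; rises and falls with the beam. A brass post, 12 mm across (top rim bevelled 1.5 mm), 50 mm tall, stands on this pan 5 mm off its middle; the pan may be turned any way (stiff, stays put), so the direction of the 5 mm is in no reading: find it by eye or feel. The pan yields downwards to a light push, as only the carrier's weight holds it up.
- w200_center (a point): Red ring weight of 200 g, 46 mm outer diameter, 18 mm tall, plain bore 16 mm; the point is at its centre, half-way up. Lies flat on the board.
- w300_center (a point): Blue ring weight of 300 g, 54 mm outer diameter, 19 mm tall, bore 16 mm; centre, half-way up. Lies flat on the board.
- w400_center (a point): Yellow ring weight of 400 g, 60 mm outer diameter, 20 mm tall, bore 16 mm; centre, half-way up. Lies flat on the board.
- carrier_pan (a point): Middle of the carrier pan's upper surface.
- carrier_center (a point): Aluminium tube carrier, 70 mm across, 50 mm tall body with four capped tubes standing 16 mm above it; the point is half-way up the body. Its mass is unknown, 470 to 750 g: two of the three weights always level it. Stands on the carrier pan.
- board: Wooden board with black foam top, fixed, 94 x 370 mm, top 20 mm above the counter; origin under its centre, y along its length. The three weights lie on it in a row along its y, about 80 mm apart in any order, a vial stands at each end of the row.
- vial_a_center (a point): Dropper vial with red cap, 22 mm across, 58 mm tall, loose; centre. Leave alone.
- vial_b_center (a point): Dropper vial with white cap and blue bulb, 22 mm across, 58 mm tall, loose; centre. Leave alone.
- pot_center (a point): Specimen pot with red lid, 60 mm across, 70 mm tall, loose, standing beside the balance; centre. Leave alone.
Mind the look-alikes: they are no part of the job. Of the things shaped like the part that bears w200_center, the red one is meant. Of the things shaped like the part that bears w300_center, the blue one is meant.

How it is judged:
On the way:
1. a first ring weight is threaded over the post, lies home on the weight pan and is let go (((horizontal distance between w200_center and pan_center below 0.011 m and z of w200_center in the frame of pan_center between 0.003 and 0.036 m and angle between w200_center's own z axis and vertical below 0.12 rad and contact force between the fingers and w200 below 0.1 N) or (horizontal distance between w300_center and pan_center below 0.011 m and z of w300_center in the frame of pan_center between 0.003 and 0.036 m and angle between w300_center's own z axis and vertical below 0.12 rad and contact force between the fingers and w300 below 0.1 N) or (horizontal distance between w400_center and pan_center below 0.011 m and z of w400_center in the frame of pan_center between 0.003 and 0.036 m and angle between w400_center's own z axis and vertical below 0.12 rad and contact force between the fingers and w400 below 0.1 N))), for 0.2 s.
At the end, for the whole second after the job is handed in: Beam at rest within 0.055 rad of level; two weights threaded flat on the post and released (centres within 11 mm of the pan's middle, at most 36 mm above the pan); the third flat on the board; the carrier upright within 20 mm of its pan's middle (value of joint beam between -0.055 and 0.055 rad and velocity of joint beam between -0.05 and 0.05 rad/s and ((horizontal distance between w200_center and pan_center below 0.011 m and z of w200_center in the frame of pan_center between 0.003 and 0.036 m and angle between w200_center's own z axis and vertical below 0.12 rad and contact force between the fingers and w200 below 0.1 N) or (height (world z) of w200_center between 0.02 and 0.045 m and angle between w200_center's own z axis and vertical below 0.12 rad and x of w200_center in the frame of board between -0.05 and 0.05 m and y of w200_center in the frame of board between -0.19 and 0.19 m)) and ((horizontal distance between w300_center and pan_center below 0.011 m and z of w300_center in the frame of pan_center between 0.003 and 0.036 m and angle between w300_center's own z axis and vertical below 0.12 rad and contact force between the fingers and w300 below 0.1 N) or (height (world z) of w300_center between 0.02 and 0.045 m and angle between w300_center's own z axis and vertical below 0.12 rad and x of w300_center in the frame of board between -0.05 and 0.05 m and y of w300_center in the frame of board between -0.19 and 0.19 m)) and ((horizontal distance between w400_center and pan_center below 0.011 m and z of w400_center in the frame of pan_center between 0.003 and 0.036 m and angle between w400_center's own z axis and vertical below 0.12 rad and contact force between the fingers and w400 below 0.1 N) or (height (world z) of w400_center between 0.02 and 0.045 m and angle between w400_center's own z axis and vertical below 0.12 rad and x of w400_center in the frame of board between -0.05 and 0.05 m and y of w400_center in the frame of board between -0.19 and 0.19 m)) and horizontal distance between carrier_center and carrier_pan below 0.02 m and z of carrier_center in the frame of carrier_pan below 0.03 m and angle between carrier_center's own z axis and vertical below 0.1 rad); the robot touches nothing.
It fails at once if the balance is pressed or struck by a weight with more than 20 N (contact force between any of w200, w300, w400 and balance above 20 N).
It fails at once if the robot presses the balance with more than 20 N (contact force between any of the arm, the fingers and balance above 20 N).
It fails at once if the robot or a weight touches the carrier (contact force between any of the arm, the fingers, w200, w300, w400 and carrier above 0.5 N).
It fails at once if a vial or the pot is moved by more than 20 mm or tipped (distance of any of vial_a_center, vial_b_center, pot_center from where it was at the start of the episode above 0.02 m or angle between any of vial_a_center, vial_b_center, pot_center's own z axis and vertical above 0.4 rad).
It also fails if it takes over 72 s, if anything falls off the work surface, if the arm or the gripper's body presses on something with over 40 N, if the wrist force passes 120 N, or if a joint passes its speed limit or range.

## Robot

A 6-joint arm with a two-finger parallel gripper is mounted at the origin on the work surface. World frame = base frame: x ahead of the robot, y to its left, z up, the work surface at z = 0. Lengths are in m, angles in rad, forces in N, time in s.
With the tool pointing down it reaches from about 0.35 to 0.975 m from the base axis. Payload 4.9 kg.
Tool frame: the origin (TCP) lies midway between the tips of the shut fingers; the grasp point (between the pads) lies 19 mm behind it (manip.pinch_z is the x of the grasp point in the tool frame, in m); x points along the fingers, y is the direction in which the jaws open and shut, and the axes are right-handed (so a half turn about x gives the same grasp; the last joint's range is limited). The gripper opens to 85 mm and grips with 20 to 120 N. Pads are 22 mm wide; open, the fingers measure 114 mm over their backs; the gripper's body (76 mm by 85 mm) begins 54 mm behind the grasp point. The pads swing forward as they close: fully open they stand 13 mm farther back than shut.
Start: joints at [1.081, 0.053, 1.613, -0, 1.476, -0.119], TCP at [0.226, 0.583, 0.231] pointing down, gripper open.
Joint ranges: [-3.01, 3.01], [-1.01, 2.22], [0.06, 2.58], [-1.02, 4.17], [0.09, 2.62], [-3.14, 3.14]. Speed limits (rad/s): [2.57, 2.57, 3.14, 3.14, 3.14, 3.14].

## Interface

Orientations are given as a unit quaternion [w, x, y, z].
In Python, from plant import sensors, cams, workorder, manip gives the robot as it stands.
- The arm moves only by the tool drive_tool, never from a script. Its argument "series" is a list of rows, each an object of numbers: "x", "y", "z": the shift along the tool's x, y, z in units of 25 mm (1.0 is 25 mm); "ax", "ay", "az": the turn, a rotation vector about the tool's x, y, z in units of 5 degrees (1.0 is 5 degrees). A call has 1 to 5 rows; each row is the pose to reach, as a shift and turn from the pose commanded when the call began, along the tool's axes at that moment; what a row does not reach only later rows make up. A row lasts 1/12 s, in which the tool goes at most 41.7 mm and 7.16 degrees, less where a joint would pass 70% of its speed; a pose out of reach is approached as far as the arm can. A call with a gripper value outside its range is refused whole. "hand" is the opening, from 0 (shut) to 1 (fully open), set as the call begins (left out, the last holds). The fingers move at their own pace and stop on an object; the grip force is fixed at half the most. Time passes only in rows, so rows that repeat a pose let the fingers close. It gives the time, the measured TCP pose, the force and the opening at its end, in the units of the state.
- sensors.state(): the state, without advancing time (a new reading comes with each control period).
- cams.grab_frame(name): name is "scene" or "top" or "wrist"; returns a dict with "img" (400x640x3 uint8, blue, green, red), "camera_matrix" (3x3 intrinsics, pixels), "cam_to_world" (4x4, takes a point from camera to world coordinates). Camera axes: x right, y down, z forward; pixel columns grow to the right and rows downward; lengths in m; the calibration is good to about 2 mm. A picture is of the moment at which its call begins. There is no depth.
- workorder.job_done(): hands the job in, once; it reports no verdict.
The state is a dict: "time": time; "joint_pos": joint angles; "joint_vel": joint speeds; "joint_efforts": joint torques, N m; "tool_pos": TCP position; "tool_rot": TCP orientation; "contact_force": force on the tool from outside, world axes, zero at the start; "ft_torque": the same for the moment, N m; "gripper_width": opening from 0.0 (shut) to 1.0 (fully open).
Only numpy, scipy, OpenCV 4.12 (cv2) and the standard library are available. Lean on these libraries where they do the work, as an engineer would, in place of code of your own. Each camera call takes 0.05 s, during which the arm holds its last target.

## Working session

There is one attempt and no reset: what is moved stays moved. The work goes in short steps, Python scripts to look and compute and a tool call to move; the robot and the scene stay as the last step left them, time stands still between calls to the robot, and variables do not carry over. Pictures are saved under pics/ and viewed, and the job is handed in when it is done.

Besides the shell and the picture viewer there is one more tool, called as name([rows], argument=value, ...), one row to a line, values as JSON. drive_tool: Moves the arm, as the interface text tells. Its arguments: {"type":"object","properties":{"series":{"type":"array","items":{"type":"object","properties":{"x":{"type":"number"},"y":{"type":"number"},"z":{"type":"number"},"ax":{"type":"number"},"ay":{"type":"number"},"az":{"type":"number"}}}},"hand":{"type":"number"}},"required":["series"]}

```bash
ls; mkdir -p pics; cat > h.py <<'E'
import numpy as np, cv2
from scipy.spatial.transform import Rotation as R
from plant import sensors, cams, workorder, manip
def grab(name, fn=None):
    f=cams.grab_frame(name)
    if fn: cv2.imwrite('pics/'+fn,f['img'])
    return f
def ray(f,u,v):
    K=np.array(f['camera_matrix']);T=np.array(f['cam_to_world'])
    d=np.linalg.inv(K)@np.array([u,v,1.]);return T[:3,3],T[:3,:3]@d
def onz(f,u,v,z):
    o,d=ray(f,u,v);return o+d*(z-o[2])/d[2]
def proj(f,p):
    K=np.array(f['camera_matrix']);T=np.array(f['cam_to_world'])
    c=T[:3,:3].T@(np.array(p)-T[:3,3]);q=K@c;return q[:2]/q[2]
def toolshift(p,st=None):
    st=st or sensors.state();q=st['tool_rot'];r=R.from_quat([q[1],q[2],q[3],q[0]])
    return r.inv().apply(np.array(p)-np.array(st['tool_pos']))/0.025
def rotm(st=None):
    st=st or sensors.state();q=st['tool_rot'];return R.from_quat([q[1],q[2],q[3],q[0]]).as_matrix()
E
python3 - <<'E'
from h import *
for n in('scene','top','wrist'):
    f=grab(n,n+'0.png'); print(n,np.round(f['camera_matrix'],1).tolist(),np.round(f['cam_to_world'],3).tolist())
s=sensors.state();print(s);print(rotm(s).round(3))
print([a for a in dir(manip) if a[0]!='_'],manip.pinch_z)
E
```

```text
pics
scene [[407.7, 0.0, 314.4], [0.0, 407.7, 195.1], [0.0, 0.0, 1.0]] [[0.863, 0.291, -0.413, 0.923], [0.506, -0.48, 0.717, -0.615], [0.01, -0.827, -0.562, 0.661], [0.0, 0.0, 0.0, 1.0]]
top [[379.1, 0.0, 320.7], [0.0, 379.1, 196.9], [0.0, 0.0, 1.0]] [[0.023, -0.989, 0.147, 0.345], [-1.0, -0.026, -0.017, 0.07], [0.02, -0.147, -0.989, 1.089], [0.0, 0.0, 0.0, 1.0]]
wrist [[281.5, 0.0, 318.5], [0.0, 281.5, 198.0], [0.0, 0.0, 1.0]] [[0.363, 0.894, 0.262, 0.159], [0.932, -0.347, -0.105, 0.608], [-0.002, 0.282, -0.959, 0.373], [0.0, 0.0, 0.0, 1.0]]
{'time': 0.15, 'joint_pos': array([ 1.08098932e+00,  5.32420396e-02,  1.61400520e+00,  1.56112129e-06,
        1.47600761e+00, -1.19024638e-01]), 'joint_vel': array([ 0.00135672, -0.00064613, -0.00606359,  0.00038413,  0.00042944,
        0.00100558]), 'joint_efforts': array([ 4.93447715e-04, -3.94242239e+01, -3.70720983e+01, -9.53268909e-05,
        4.65717443e-03, -1.25894456e-05]), 'tool_pos': array([0.22624218, 0.58207807, 0.23030671]), 'tool_rot': array([ 0.69481303,  0.12978124,  0.69516638, -0.13090222]), 'contact_force': array([-0.56671153, -0.46612415, -0.26220135]), 'ft_torque': array([-0.00324222,  0.02929062,  0.02771929]), 'gripper_width': 1.0004818384978864}
[[-0.001  0.362  0.932]
 [-0.001  0.932 -0.362]
 [-1.    -0.002 -0.   ]]
['IKError', 'pinch_z'] -0.0187
```

View pics/scene0.png

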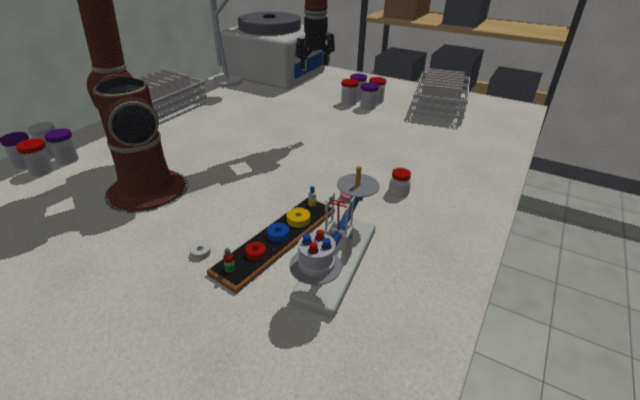

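View pics/top0.png

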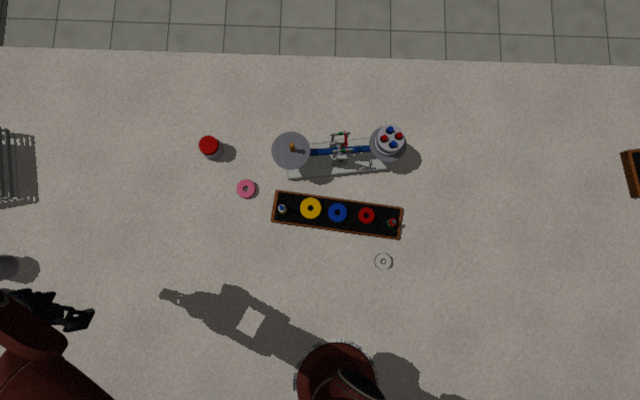

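View pics/wrist0.png

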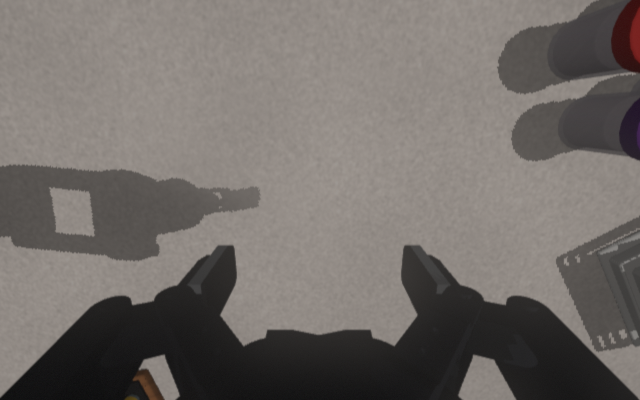

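```bash
python3 - <<'E'
from h import *
f=grab('top','top1.png');g=grab('scene','scene1.png')
im=cv2.cvtColor(f['img'],cv2.COLOR_BGR2HSV)
cv2.imwrite('pics/crop1.png',cv2.resize(f['img'][100:290,180:430],(800,608),interpolation=cv2.INTER_NEAREST)[:600])
cv2.imwrite('pics/crop2.png',cv2.resize(g['img'][150:310,180:420],(792,528),interpolation=cv2.INTER_CUBIC))
def blobs(lo,hi,f,box,minA=25):
    im=cv2.cvtColor(f['img'],cv2.COLOR_BGR2HSV)
    m=cv2.inRange(im,lo,hi)
    M=np.zeros_like(m);x0,y0,x1,y1=box;M[y0:y1,x0:x1]=m[y0:y1,x0:x1]
    for c in cv2.findContours(M,cv2.RETR_EXTERNAL,cv2.CHAIN_APPROX_NONE)[0]:
        a=cv2.contourArea(c)
        if a>minA:
            (u,v),r=cv2.minEnclosingCircle(c);mm=cv2.moments(c);yield (mm['m10']/mm['m00'],mm['m01']/mm['m00'],r,a)
B=(180,100,430,290)
for n,lo,hi,z in(('yel',(20,120,80),(35,255,255),.04),('blue',(105,120,60),(125,255,255),.039),('red',(0,150,80),(6,255,255),.038)):
    for b in blobs(lo,hi,f,B):print(n,np.round(b,1),onz(f,b[0],b[1],z).round(4))
E
```

```text
yel [310.  207.6  10.7 332. ] [0.4703 0.0816 0.04  ]
blue [336.9 212.    9.5 262. ] [0.4597 0.0065 0.039 ]
blue [325.  150.4  10.   54. ] [0.6356 0.0432 0.039 ]
blue [364.8 147.7   5.2  26. ] [ 0.6469 -0.0705  0.039 ]
red [365.8 214.9   7.8 165. ] [ 0.454  -0.0744  0.038 ]
red [207.5 144.5   9.1 225. ] [0.6435 0.3779 0.038 ]
```

View pics/crop1.png

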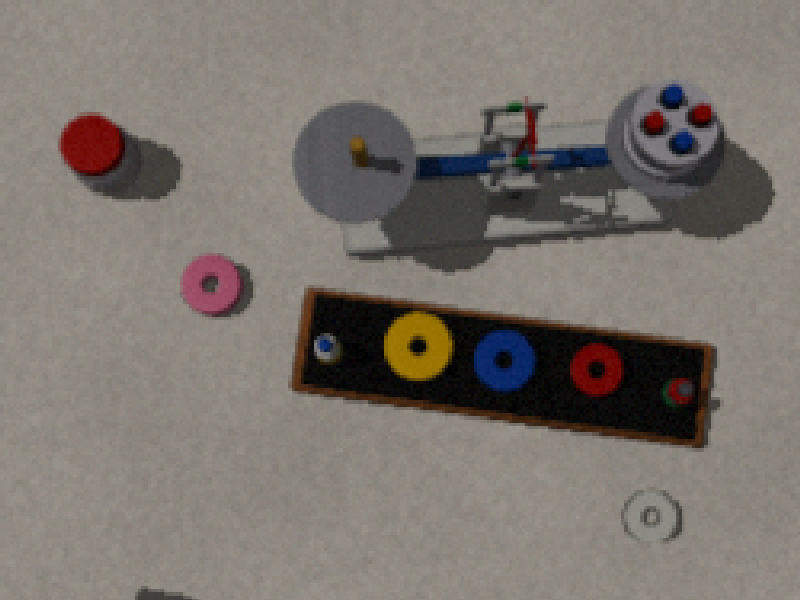

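View pics/crop2.png

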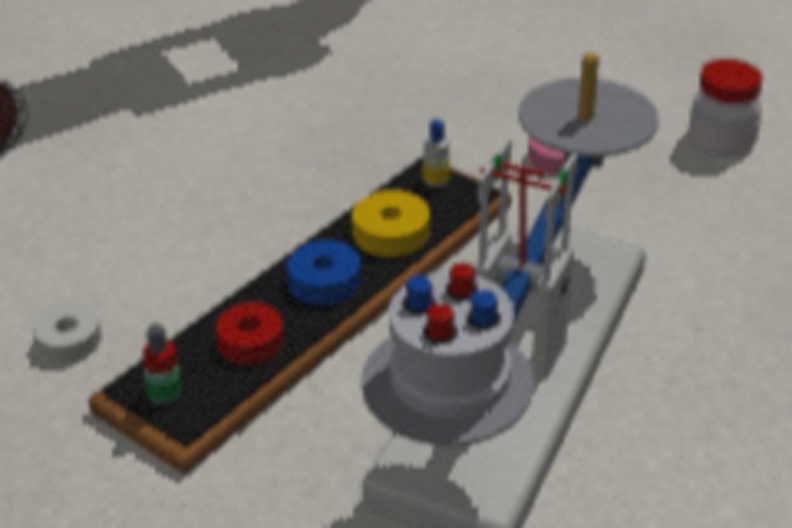

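```bash
python3 - <<'E'
from h import *
f=grab('top')
im=f['img']
# pan disc: fit ellipse on gray-blue disc
hsv=cv2.cvtColor(im,cv2.COLOR_BGR2HSV)
for p in((285,160),(300,145),(275,150),(280,100),(340,130)):print(p,im[p[1],p[0]],hsv[p[1],p[0]])
m=((im[...,0].astype(int)-im[...,2])>0).astype(np.uint8)*255
M=np.zeros_like(m);M[125:175,265:313]=m[125:175,265:313]
M=cv2.morphologyEx(M,cv2.MORPH_OPEN,np.ones((3,3)))
c=max(cv2.findContours(M,cv2.RETR_EXTERNAL,cv2.CHAIN_APPROX_NONE)[0],key=cv2.contourArea)
e=cv2.fitEllipse(cv2.convexHull(c));print('pan',e,onz(f,*e[0],.1456))
print('post top',onz(f,291.9,144.4,.1956),'vial',onz(f,281.5,208.5,.078),onz(f,393,221.5,.078))
s=sensors.state()
p=onz(f,*e[0],.1456)
for t in([0.3,0.5,.26],[p[0],p[1],.27]):print(toolshift(t,s).round(2))
E
```

```text
(285, 160) [93 90 90] [120   8  93]
(300, 145) [89 85 87] [135  11  89]
(275, 150) [95 94 93] [105   5  95]
(280, 100) [125 132 137] [ 18  22 137]
(340, 130) [131 139 145] [ 17  25 145]
pan ((291.7098388671875, 150.46670532226562), (35.58722686767578, 39.744754791259766), 94.87405395507812) [0.60348496 0.1312532  0.1456    ]
post top [0.60495299 0.12807139 0.1956    ] vial [0.4612806  0.15744518 0.078     ] [ 0.43381828 -0.14215063  0.078     ]
[-1.16 -2.    3.94]
[ -1.56 -11.35  20.6 ]
```

drive_tool([
  {"x": -0.6,"y": -0.8,"z": 1.4,"ax": 1.4},
  {"x": -1.2,"y": -1.6,"z": 2.8,"ax": 2.8},
  {"x": -1.6,"y": -2.4,"z": 4.2,"ax": 4.2},
  {"x": -1.6,"y": -3.2,"z": 5.6,"ax": 5.6},
  {"x": -1.6,"y": -4,"z": 7,"ax": 7},
], hand=0)

```text
schema error: expected keys x, y, z, ax, ay, az
```

```bash
python3 - <<'E'
from h import *
s=sensors.state();print(s['time'],s['tool_pos'],toolshift([.604,.13,.27],s).round(2));Rm=rotm(s);print(np.degrees(np.arctan2(Rm[1,1],Rm[0,1])),Rm[:,0],s['joint_pos'])
E
```

```text
0.3 [0.22636148 0.58233101 0.2308542 ] [ -1.56 -11.39  20.63]
68.75663382635497 [-3.34302368e-04 -6.40452259e-04 -9.99999739e-01] [ 1.08101497e+00  5.29587596e-02  1.61338302e+00 -6.31787798e-06
  1.47597330e+00 -1.19014044e-01]
```

drive_tool([
  {"x": -0.6,"y": -0.8,"z": 1.4,"ax": 1.4,"ay": 0,"az": 0},
  {"x": -1.2,"y": -1.6,"z": 2.8,"ax": 2.8,"ay": 0,"az": 0},
  {"x": -1.6,"y": -2.4,"z": 4.2,"ax": 4.2,"ay": 0,"az": 0},
  {"x": -1.6,"y": -3.2,"z": 5.6,"ax": 5.6,"ay": 0,"az": 0},
  {"x": -1.6,"y": -4,"z": 7,"ax": 7,"ay": 0,"az": 0},
], hand=0)

```text
time: 0.72
tool_pos: [0.3545, 0.4248, 0.2728]
tool_rot: [0.623, 0.336, 0.622, -0.334]
contact_force: [0.8, 0.9, -0.3]
gripper_width: 0.299
```

```bash
cat > st.py <<'E'
from h import *
import sys
s=sensors.state();t=[float(a) for a in sys.argv[1:4]]
Rm=rotm(s);yaw=np.degrees(np.arctan2(Rm[1,1],Rm[0,1]))
print('t',round(s['time'],2),'pos',s['tool_pos'].round(4),'shift',toolshift(t,s).round(2) if t else '','yaw',yaw.round(1),'ax to -6:',((yaw+6)/5).round(2),'x',Rm[:,0].round(3),'F',s['contact_force'].round(2),'w',round(s['gripper_width'],3))
E
python3 st.py .604 .13 .27
```

```text
t 0.72 pos [0.3545 0.4248 0.2728] shift [ 0.11  1.83 15.34] yaw 33.5 ax to -6: 7.89 x [ 0.002  0.002 -1.   ] F [ 0.84  0.87 -0.34] w 0.299
```

drive_tool([
  {"x": 0,"y": 0.2,"z": 1.6,"ax": 1.4,"ay": 0,"az": 0},
  {"x": 0,"y": 0.4,"z": 3.2,"ax": 2.8,"ay": 0,"az": 0},
  {"x": 0,"y": 0.6,"z": 4.8,"ax": 4.2,"ay": 0,"az": 0},
  {"x": 0,"y": 0.8,"z": 6.4,"ax": 5.6,"ay": 0,"az": 0},
  {"x": 0,"y": 1,"z": 8,"ax": 7,"ay": 0,"az": 0},
])

```text
time: 1.13
tool_pos: [0.4862, 0.2718, 0.2715]
tool_rot: [0.493, 0.507, 0.493, -0.507]
contact_force: [0.5, -0.0, -0.7]
gripper_width: -0.005
```

```bash
python3 st.py .604 .13 .27
```

```text
t 1.13 pos [0.4862 0.2718 0.2715] shift [0.06 4.87 5.54] yaw -1.6 ax to -6: 0.88 x [ 0.  0. -1.] F [ 0.53 -0.01 -0.68] w -0.005
```

drive_tool([
  {"x": 0,"y": 1.1,"z": 1.2,"ax": 0.9,"ay": 0,"az": 0},
  {"x": 0,"y": 2.2,"z": 2.4,"ax": 0.9,"ay": 0,"az": 0},
  {"x": 0,"y": 3.3,"z": 3.6,"ax": 0.9,"ay": 0,"az": 0},
  {"x": 0,"y": 4.4,"z": 4.8,"ax": 0.9,"ay": 0,"az": 0},
  {"x": 0,"y": 4.7,"z": 5.4,"ax": 0.9,"ay": 0,"az": 0},
])

```text
time: 1.55
tool_pos: [0.6024, 0.1321, 0.2709]
tool_rot: [-0.474, -0.525, -0.473, 0.525]
contact_force: [-0.8, -0.3, 0.4]
gripper_width: -0.001
```

```bash
python3 st.py .604 .13 .27; python3 - <<'E'
from h import *
grab('wrist','w2.png')
E
```

```text
t 1.55 pos [0.6024 0.1321 0.2709] shift [0.04 0.07 0.08] yaw -6.0 ax to -6: 0.01 x [ 0.001 -0.001 -1.   ] F [-0.78 -0.32  0.43] w -0.001
```

View pics/w2.png

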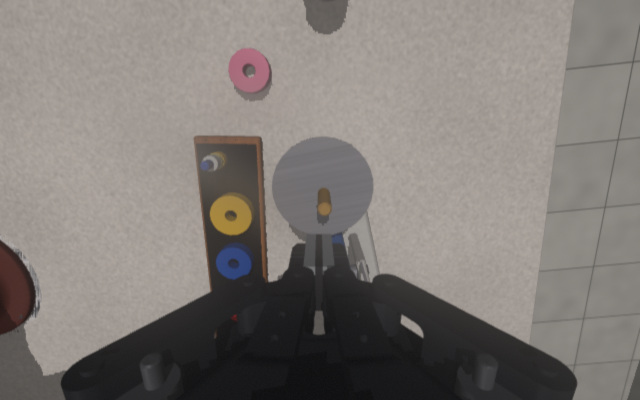

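```bash
cat > post.py <<'E'
from h import *
import sys
fn=sys.argv[1]; zp=float(sys.argv[2]) if len(sys.argv)>2 else .1456
f=grab('wrist',fn);im=f['img'].astype(int)
s=sensors.state()
h=cv2.cvtColor(f['img'],cv2.COLOR_BGR2HSV)
m=cv2.inRange(h,(8,110,40),(25,255,255))
n,l,st,c=cv2.connectedComponentsWithStats(m)
pp=proj(f,[.604,.13,.17])
idx=[i for i in range(1,n) if st[i,4]>30 and np.hypot(*(c[i]-pp))<70]
for i in idx:print('post blob',st[i],c[i])
u0,v0=(int(a) for a in pp)
cv2.imwrite('pics/z'+fn,cv2.resize(f['img'][max(0,v0-80):v0+80,u0-100:u0+100],(800,640) if v0>=80 else (800,600),interpolation=cv2.INTER_CUBIC)[:600])
print('crop origin',u0-100,max(0,v0-80))
gray=((im.max(2)-im.min(2))<12)&(im[...,0]-im[...,2]>-3)
gm=(gray*255).astype(np.uint8);gm=cv2.morphologyEx(gm,cv2.MORPH_OPEN,np.ones((3,3)))
n,l,st,c=cv2.connectedComponentsWithStats(gm)
E
python3 post.py w3.png
```

```text
post blob [318 201  12  12 118] [324.04237288 206.47457627]
crop origin 220 117
```

View pics/zw3.png

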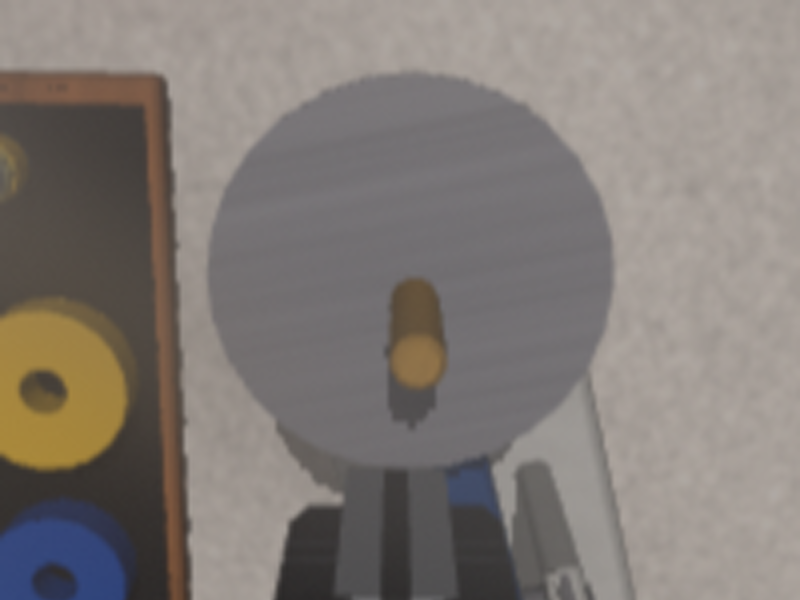

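```bash
python3 - <<'E'
from h import *
f=grab('wrist');s=sensors.state();print(s['tool_pos'])
print('pan',onz(f,322.5,184.5,.1456),'post top',onz(f,324.5,207.25,.1956),'base',onz(f,323.5,192.5,.1456))
print('yel',onz(f,220+47/4,117+385/4,.04))
t=cams.grab_frame('top')
o1,d1=ray(f,324.5,207.25);
im=t['img'][125:160,275:310];cv2.imwrite('pics/tp.png',cv2.resize(im,(700,700),interpolation=cv2.INTER_NEAREST)[:600])
E
```

```text
[0.600178   0.13482304 0.27089665]
pan [0.60517252 0.13866384 0.1456    ] post top [0.60541993 0.13173761 0.1956    ] base [0.60533438 0.13048977 0.1456    ]
yel [0.47296676 0.08494814 0.04      ]
```

View pics/tp.png

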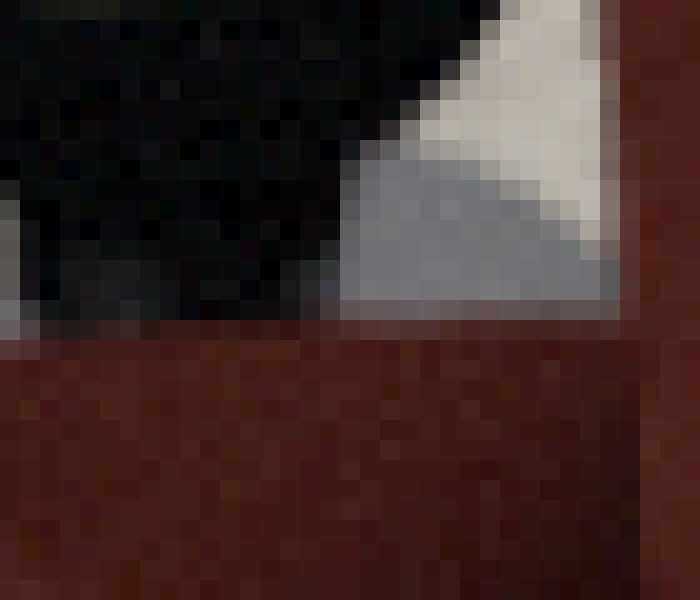

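```bash
python3 - <<'E'
from h import *
for i in range(5):
    f=cams.grab_frame('wrist');s=sensors.state();print(round(s['time'],2),s['tool_pos'].round(4),s['contact_force'].round(2),f['cam_to_world'][:3,3].round(4),s['joint_vel'].round(3)[:3])
E
```

```text
1.8 [0.5993 0.1366 0.2712] [ 0.4  -0.03  0.95] [0.6065 0.2067 0.4138] [ 0.017 -0.009  0.006]
1.85 [0.5992 0.137  0.2713] [-0.17 -0.38 -0.31] [0.6061 0.2074 0.4139] [ 0.01  -0.007  0.003]
1.9 [0.5992 0.1372 0.2714] [0.   1.17 0.32] [0.6058 0.2078 0.4141] [ 0.004 -0.003 -0.002]
1.95 [0.5992 0.1372 0.2715] [-0.83  0.1   0.15] [0.6057 0.208  0.4141] [-0.001  0.001 -0.002]
2.0 [0.5992 0.1371 0.2715] [-0.53 -0.19  0.06] [0.6057 0.208  0.4142] [-0.001  0.    -0.   ]
```

```bash
python3 post.py w4.png; python3 - <<'E'
from h import *
s=sensors.state();print(s['time'],s['tool_pos'])
E
```

```text
post blob [323 208  12  12 114] [328.57017544 213.42982456]
crop origin 224 124
2.05 [0.59931799 0.13702167 0.2715185 ]
```

View pics/zw4.png

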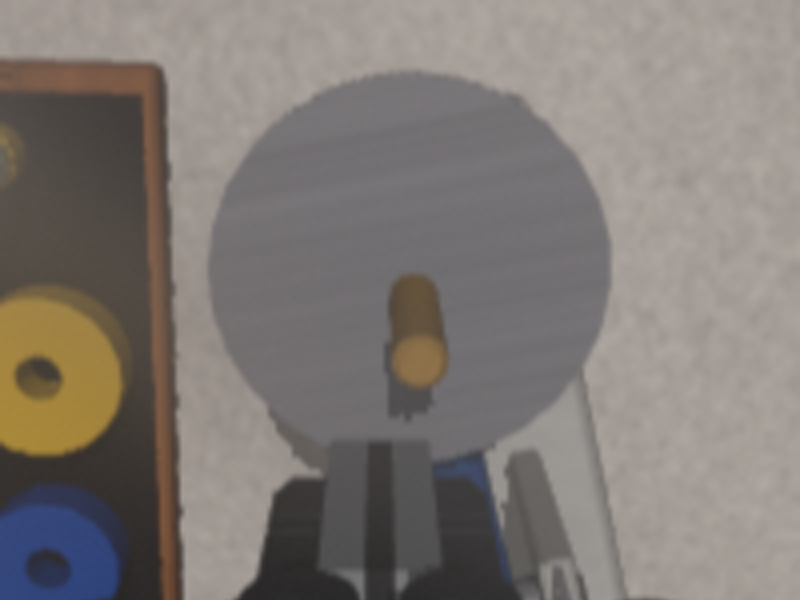

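```bash
python3 - <<'E'
from h import *
f=grab('wrist')
print('pan',onz(f,326.5,190.5,.1456),'post top',onz(f,328.75,214.25,.1956),'base',onz(f,327.25,198.5,.1456))
print('yel',onz(f,224+38/4,124+375/4,.04), 'blue',onz(f,224+48/4,124+567/4,.039))
print(proj(f,sensors.state()['tool_pos']),'tip seen at',224+380/4,124+440/4)
g=grab('scene','s5.png');cv2.imwrite('pics/s5c.png',cv2.resize(g['img'][140:240,310:430],(792,660),interpolation=cv2.INTER_CUBIC)[:600])
E
python3 st.py 0.605 .130 .23
```

```text
pan [0.60685246 0.13605144 0.1456    ] post top [0.6066621  0.12909014 0.1956    ] base [0.6068463  0.12777667 0.1456    ]
yel [0.47273686 0.08115953 0.04      ] blue [0.46206719 0.0050971  0.039     ]
[319.37720051 248.26412759] tip seen at 319.0 234.0
t 2.15 pos [0.5995 0.1367 0.2714] shift [1.66 0.25 0.25] yaw -5.7 ax to -6: 0.06 x [ 0.  0. -1.] F [ 0.23  0.1  -0.09] w 0.001
```

View pics/s5c.png

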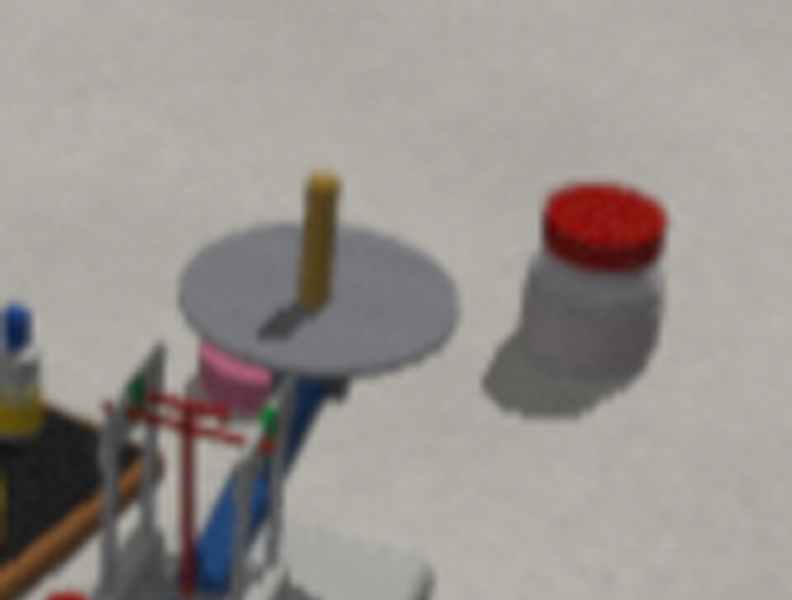

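```bash
python3 - <<'E'
from h import *
g=cams.grab_frame('scene');print(onz(g,358.8,167.6,.1956))
E
python3 st.py .606 .1285 .206
```

```text
[0.6102774  0.12635644 0.1956    ]
t 2.2 pos [0.5995 0.1365 0.2714] shift [2.62 0.29 0.29] yaw -5.7 ax to -6: 0.06 x [ 0.  0. -1.] F [ 0.1   0.19 -0.22] w -0.002
```

drive_tool([
  {"x": 1,"y": 0.3,"z": 0.3,"ax": 0,"ay": 0,"az": 0},
  {"x": 2,"y": 0.3,"z": 0.3,"ax": 0,"ay": 0,"az": 0},
  {"x": 2.6,"y": 0.3,"z": 0.3,"ax": 0,"ay": 0,"az": 0},
  {"x": 2.6,"y": 0.3,"z": 0.3,"ax": 0,"ay": 0,"az": 0},
  {"x": 2.6,"y": 0.3,"z": 0.3,"ax": 0,"ay": 0,"az": 0},
])

```text
time: 2.62
tool_pos: [0.6058, 0.1279, 0.2053]
tool_rot: [-0.474, -0.524, -0.475, 0.525]
contact_force: [-1.1, -0.1, 0.0]
gripper_width: -0.0
```

```bash
cat > favg.py <<'E'
from h import *
import sys
n=int(sys.argv[1]);F=[]
for i in range(n):
    f=cams.grab_frame('wrist');F.append(sensors.state()['contact_force'])
F=np.array(F);print('F',F.mean(0).round(3),'se',(F.std(0)/n**.5).round(3))
if len(sys.argv)>2: cv2.imwrite('pics/'+sys.argv[2],f['img'])
s=sensors.state();print(round(s['time'],2),s['tool_pos'].round(4),s['joint_vel'].round(3))
E
python3 favg.py 14 w6.png
```

```text
F [ 0.018 -0.113  0.117] se [0.102 0.106 0.126]
3.32 [0.6065 0.1277 0.2063] [-0.001  0.001  0.    -0.002 -0.001 -0.001]
```

View pics/w6.png

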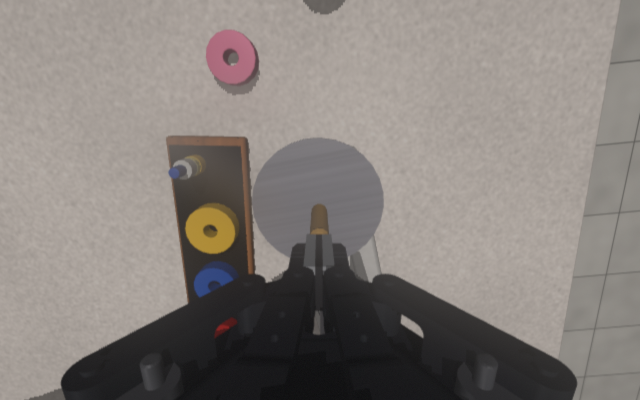

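drive_tool([
  {"x": 0.3,"y": 0,"z": 0,"ax": 0,"ay": 0,"az": 0},
  {"x": 0.35,"y": 0,"z": 0,"ax": 0,"ay": 0,"az": 0},
  {"x": 0.4,"y": 0,"z": 0,"ax": 0,"ay": 0,"az": 0},
  {"x": 0.45,"y": 0,"z": 0,"ax": 0,"ay": 0,"az": 0},
  {"x": 0.5,"y": 0,"z": 0,"ax": 0,"ay": 0,"az": 0},
])

```text
time: 3.73
tool_pos: [0.6067, 0.1278, 0.1949]
tool_rot: [0.474, 0.525, 0.474, -0.524]
contact_force: [-1.6, -0.7, 6.3]
gripper_width: -0.003
```

drive_tool([
  {"x": 0.08,"y": 0,"z": 0,"ax": 0,"ay": 0,"az": 0},
  {"x": 0.16,"y": 0,"z": 0,"ax": 0,"ay": 0,"az": 0},
  {"x": 0.24,"y": 0,"z": 0,"ax": 0,"ay": 0,"az": 0},
  {"x": 0.32,"y": 0,"z": 0,"ax": 0,"ay": 0,"az": 0},
  {"x": 0.4,"y": 0,"z": 0,"ax": 0,"ay": 0,"az": 0},
])

```text
time: 4.15
tool_pos: [0.6068, 0.1281, 0.1855]
tool_rot: [0.474, 0.525, 0.474, -0.524]
contact_force: [-2.9, 1.0, 5.9]
gripper_width: -0.002
```

```bash
python3 favg.py 4; python3 favg.py 20 w7.png;python3 - <<'E'
from h import *
g=grab('scene','s7.png');cv2.imwrite('pics/s7c.png',cv2.resize(g['img'][150:290,270:430],(800,700),interpolation=cv2.INTER_CUBIC)[:600])
E
```

```text
F [-2.578  1.17   6.067] se [0.105 0.167 0.226]
4.35 [0.6068 0.1281 0.1853] [-0.    -0.002 -0.003  0.001  0.004 -0.001]
F [-2.832  0.369  6.174] se [0.116 0.099 0.064]
5.35 [0.6068 0.1281 0.1855] [-0.     0.001  0.001  0.002  0.002 -0.002]
```

View pics/s7c.png

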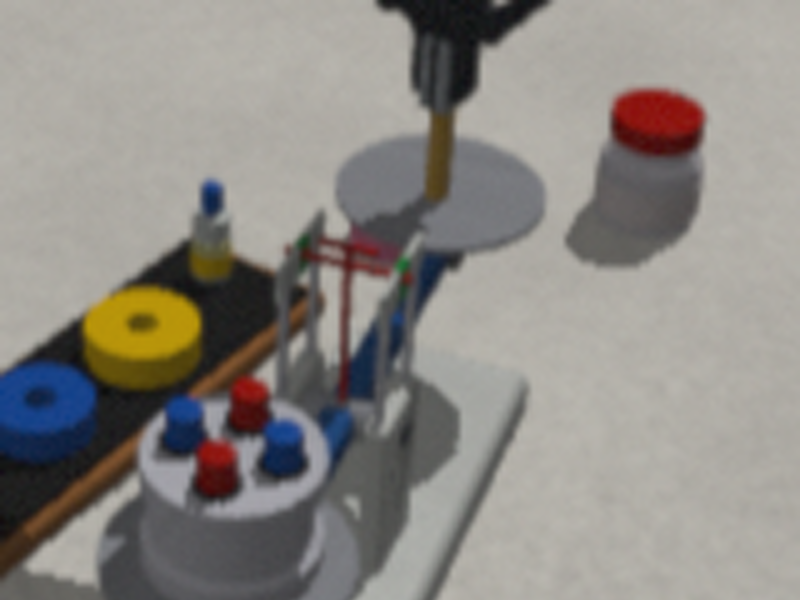

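drive_tool([
  {"x": -0.1,"y": 0,"z": 0,"ax": 0,"ay": 0,"az": 0},
  {"x": -0.2,"y": 0,"z": 0,"ax": 0,"ay": 0,"az": 0},
  {"x": -0.3,"y": 0,"z": 0,"ax": 0,"ay": 0,"az": 0},
  {"x": -0.4,"y": 0,"z": 0,"ax": 0,"ay": 0,"az": 0},
  {"x": -0.5,"y": 0,"z": 0,"ax": 0,"ay": 0,"az": 0},
])

```text
time: 5.82
tool_pos: [0.6068, 0.1278, 0.197]
tool_rot: [0.475, 0.525, 0.474, -0.524]
contact_force: [-0.1, 0.2, -1.2]
gripper_width: 0.0
```

drive_tool([
  {"x": -0.5,"y": 0,"z": 0,"ax": 0,"ay": 0,"az": 0},
  {"x": -1.3,"y": -0.4,"z": 0,"ax": 0,"ay": 0,"az": 0},
  {"x": -1.5,"y": -1.6,"z": 0.2,"ax": 0,"ay": 0,"az": 0},
  {"x": -1.0,"y": -2.8,"z": 0.4,"ax": 0,"ay": 0,"az": 0},
  {"x": 0,"y": -4,"z": 0.6,"ax": 0,"ay": 0,"az": 0},
], hand=0.9)

```text
time: 6.23
tool_pos: [0.5075, 0.1231, 0.2011]
tool_rot: [0.476, 0.527, 0.472, -0.522]
contact_force: [1.5, -0.1, 0.8]
gripper_width: 0.706
```

```bash
python3 favg.py 6 >/dev/null; python3 st.py .472 .0815 .1;  python3 favg.py 1 w8.png;python3 - <<'E'
from h import *
g=grab('scene','s8.png');cv2.imwrite('pics/s8c.png',cv2.resize(g['img'][150:290,270:430],(800,700),interpolation=cv2.INTER_CUBIC)[:600])
E
```

```text
t 6.53 pos [0.5072 0.1229 0.1984] shift [ 3.93 -1.25  1.79] yaw -5.8 ax to -6: 0.05 x [ 0.004  0.    -1.   ] F [-0.07  0.04  0.34] w 0.905
F [ 0.306 -0.089  0.549] se [0. 0. 0.]
6.58 [0.5078 0.123  0.1989] [-0.001  0.007 -0.012  0.001  0.001  0.   ]
```

View pics/w8.png

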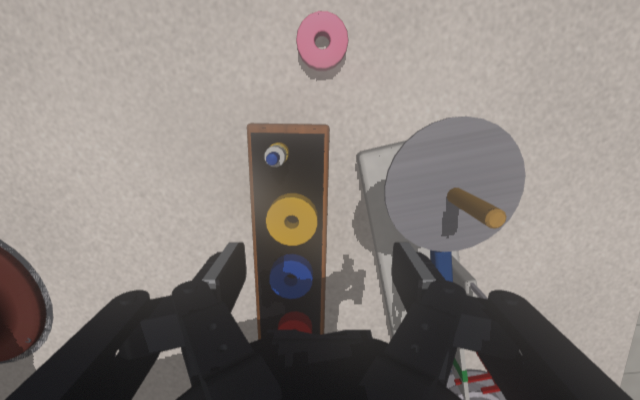

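```bash
cat > ring.py <<'E'
from h import *
import sys
LIM={'y':((20,120,60),(35,255,255),.04),'b':((105,140,50),(125,255,255),.039),'r':((0,160,60),(6,255,255),.038)}
APPROX={'y':(.472,.082),'b':(.461,.006),'r':(.455,-.074)}
def ring(f,k,z=None,ap=None):
    lo,hi,zz=LIM[k];z=z or zz
    h=cv2.cvtColor(f['img'],cv2.COLOR_BGR2HSV);m=cv2.inRange(h,lo,hi)
    cs,hi_=cv2.findContours(m,cv2.RETR_CCOMP,cv2.CHAIN_APPROX_NONE)
    pp=proj(f,list(ap or APPROX[k])+[z]);out=[]
    for i,c in enumerate(cs):
        if hi_[0][i][3]<0 or len(c)<8: continue
        e=cv2.fitEllipse(c)
        if np.hypot(e[0][0]-pp[0],e[0][1]-pp[1])<40 and cv2.contourArea(c)>20: out.append(('hole',np.round(e[0],1),np.round(e[1],1),onz(f,*e[0],z).round(4)))
    for i,c in enumerate(cs):
        if hi_[0][i][3]>=0 or cv2.contourArea(c)<150: continue
        e=cv2.fitEllipse(cv2.convexHull(c))
        if np.hypot(e[0][0]-pp[0],e[0][1]-pp[1])<40: out.append(('outer',np.round(e[0],1),np.round(e[1],1),onz(f,*e[0],z-.005).round(4)))
    return out
if __name__=='__main__':
    cam=sys.argv[1];f=grab(cam,sys.argv[3] if len(sys.argv)>3 else None)
    for k in sys.argv[2]:
        for o in ring(f,k):print(cam,k,*o)
E
python3 ring.py wrist yb; python3 - <<'E'
from h import *
f=grab('wrist');print('post',onz(f,496,218,.1956)); 
E
python3 st.py .472 .0815 .1
```

```text
wrist y hole [290.5 220.2] [11.3 15.6] [0.472  0.0824 0.04  ]
wrist y outer [291.2 219.8] [50.5 52. ] [0.4721 0.081  0.035 ]
wrist b outer [295.4 269.9] [13.6 31.2] [0.4687 0.0148 0.034 ]
post [0.6065696  0.12959203 0.1956    ]
t 6.73 pos [0.5073 0.1229 0.1982] shift [ 3.92 -1.25  1.79] yaw -5.7 ax to -6: 0.05 x [ 0.003  0.    -1.   ] F [ 0.39 -0.37  0.4 ] w 0.902
```

drive_tool([
  {"x": 0.8,"y": -0.7,"z": 0.9,"ax": 0,"ay": 0,"az": 0},
  {"x": 1.8,"y": -1.3,"z": 1.7,"ax": 0,"ay": 0,"az": 0},
  {"x": 3,"y": -1.3,"z": 1.7,"ax": 0,"ay": 0,"az": 0},
  {"x": 4,"y": -1.3,"z": 1.7,"ax": 0,"ay": 0,"az": 0},
  {"x": 4,"y": -1.3,"z": 1.7,"ax": 0,"ay": 0,"az": 0},
], hand=0.9)

```text
time: 7.15
tool_pos: [0.4656, 0.0834, 0.0915]
tool_rot: [-0.472, -0.522, -0.476, 0.527]
contact_force: [-0.6, 0.7, -0.5]
gripper_width: 0.897
```

```bash
python3 favg.py 6 >/dev/null;python3 ring.py wrist y w9.png; python3 st.py .472 .082 .0195
```

```text
wrist y hole [320.1 212.8] [11.2 17.5] [0.472 0.084 0.04 ]
wrist y outer [320.4 213.4] [77.1 79. ] [0.4721 0.0818 0.035 ]
t 7.5 pos [0.4706 0.084  0.0985] shift [3.16 0.05 0.08] yaw -5.7 ax to -6: 0.05 x [ 0.004  0.    -1.   ] F [0.51 0.26 0.65] w 0.899
```

View pics/w9.png

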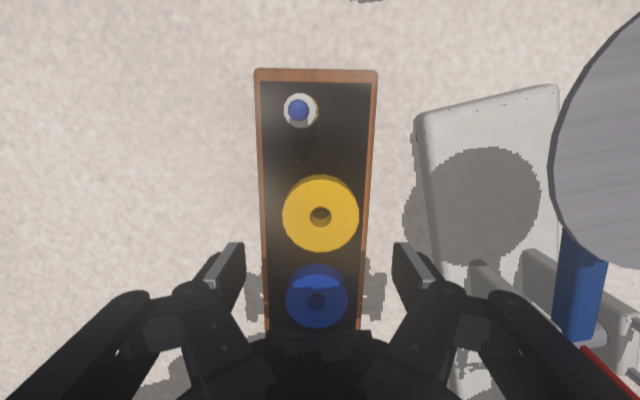

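drive_tool([
  {"x": 1,"y": 0.05,"z": 0.07,"ax": 0,"ay": 0,"az": 0},
  {"x": 2,"y": 0.05,"z": 0.07,"ax": 0,"ay": 0,"az": 0},
  {"x": 2.7,"y": 0.05,"z": 0.07,"ax": 0,"ay": 0,"az": 0},
  {"x": 3,"y": 0.05,"z": 0.07,"ax": 0,"ay": 0,"az": 0},
  {"x": 3.15,"y": 0.05,"z": 0.07,"ax": 0,"ay": 0,"az": 0},
])

```text
time: 7.92
tool_pos: [0.4696, 0.082, 0.017]
tool_rot: [-0.474, -0.524, -0.475, 0.525]
contact_force: [0.9, -0.3, -0.4]
gripper_width: 0.902
```

```bash
python3 favg.py 5 w10.png; python3 st.py .472 .0825 .0195
```

```text
F [ 0.133  0.212 -0.1  ] se [0.372 0.198 0.327]
8.17 [0.4714 0.082  0.0192] [-0.    -0.002  0.002 -0.    -0.     0.001]
t 8.17 pos [0.4714 0.082  0.0192] shift [-0.01  0.02 -0.02] yaw -5.7 ax to -6: 0.05 x [ 0.003  0.    -1.   ] F [1.02 0.67 0.67] w 0.896
```

View pics/w10.png

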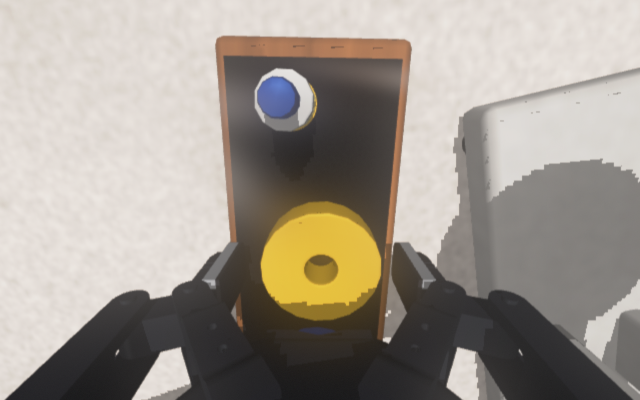

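drive_tool([
  {"x": 0,"y": 0,"z": 0,"ax": 0,"ay": 0,"az": 0},
  {"x": 0,"y": 0,"z": 0,"ax": 0,"ay": 0,"az": 0},
  {"x": 0,"y": 0,"z": 0,"ax": 0,"ay": 0,"az": 0},
  {"x": 0,"y": 0,"z": 0,"ax": 0,"ay": 0,"az": 0},
  {"x": 0,"y": 0,"z": 0,"ax": 0,"ay": 0,"az": 0},
], hand=0.5)

```text
time: 8.58
tool_pos: [0.4717, 0.082, 0.0197]
tool_rot: [0.475, 0.525, 0.474, -0.524]
contact_force: [-0.7, -0.3, 6.4]
gripper_width: 0.677
```

drive_tool([
  {"x": -0.4,"y": 0,"z": 0,"ax": 0,"ay": 0,"az": 0},
  {"x": -1.2,"y": 0,"z": 0,"ax": 0,"ay": 0,"az": 0},
  {"x": -2.4,"y": 0,"z": 0,"ax": 0,"ay": 0,"az": 0},
  {"x": -3.6,"y": 0,"z": 0,"ax": 0,"ay": 0,"az": 0},
  {"x": -4.8,"y": 0,"z": 0,"ax": 0,"ay": 0,"az": 0},
])

```text
time: 9.0
tool_pos: [0.4686, 0.082, 0.1382]
tool_rot: [-0.474, -0.524, -0.475, 0.525]
contact_force: [0.9, -0.0, -3.6]
gripper_width: 0.672
```

```bash
python3 favg.py 6 w11.png; python3 st.py .606 .129 .225
```

```text
F [ 0.62   0.322 -3.403] se [0.756 0.14  0.723]
9.3 [0.4681 0.0819 0.1351] [-0.001  0.013  0.008  0.002  0.002 -0.002]
t 9.3 pos [0.4681 0.0819 0.1351] shift [-3.62  5.28 -2.42] yaw -5.7 ax to -6: 0.05 x [-0.004 -0.    -1.   ] F [ 0.05  0.45 -4.04] w 0.672
```

View pics/w11.png

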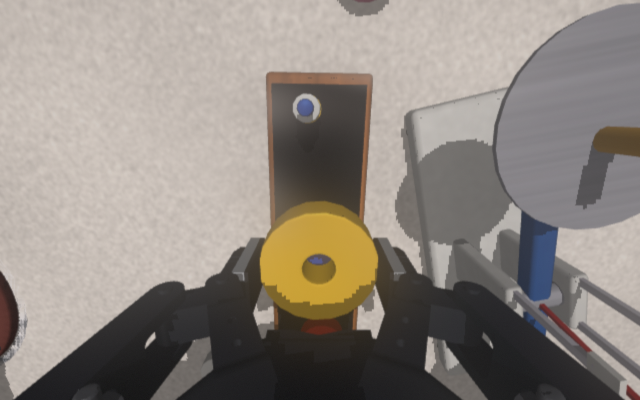

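```bash
cat > hold.py <<'E'
from ring import *
import sys
k,H=sys.argv[1],float(sys.argv[2])
f=grab('wrist');s=sensors.state();p=s['tool_pos'];Rm=rotm(s)
print('settled?',s['joint_vel'].round(3).tolist())
zt=p[2]+H
for o in ring(f,k,zt,(p[0],p[1])):
    u=o[1]
    q=onz(f,*u,zt if o[0]=='hole' else zt-.0)
    print(o[0],u,o[2],'world',q.round(4),'tool-frame yz mm',((Rm.T@(q-p))*1000).round(1))
E
python3 hold.py y .0205;python3 st.py .606 .129 .225
```

```text
settled? [-0.001, 0.005, -0.001, -0.002, 0.002, -0.002]
hole [318.3 259.1] [12.3 24.3] world [0.4681 0.0862 0.1553] tool-frame yz mm [-20.5  -0.4  -4.2]
outer [318.6 261.2] [118.  120.2] world [0.4682 0.085  0.1553] tool-frame yz mm [-20.5  -0.3  -3.1]
t 9.35 pos [0.468  0.0819 0.1348] shift [-3.64  5.28 -2.42] yaw -5.7 ax to -6: 0.05 x [-0.005 -0.    -1.   ] F [ 0.75  0.33 -3.88] w 0.669
```

```bash
python3 - <<'E'
from h import *
f=grab('wrist');im=f['img'][190:330,240:400];cv2.imwrite('pics/c12.png',cv2.resize(im,(640,560),interpolation=cv2.INTER_CUBIC))
s=sensors.state();p=s['tool_pos'];Rm=rotm(s)
for v in(262,265,268):
    q=onz(f,319,v,p[2]+.0205);print(v,((Rm.T@(q-p))*1000).round(1))
E
```

```text
262 [-20.5  -0.3  -2.8]
265 [-20.5  -0.3  -1.2]
268 [-20.5  -0.3   0.4]
```

View pics/c12.png

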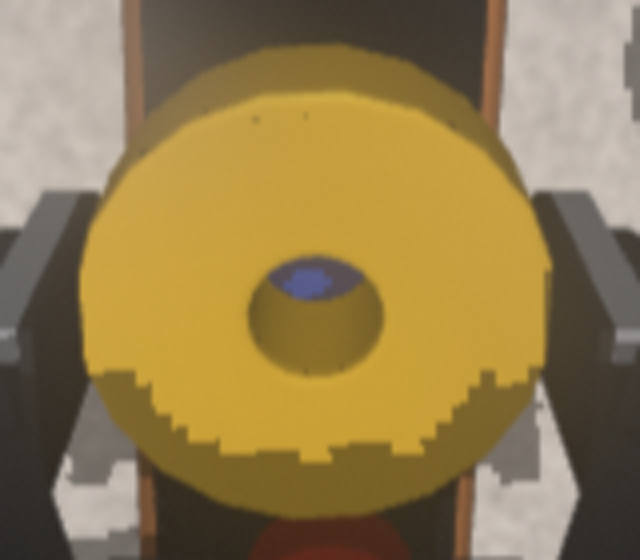

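drive_tool([
  {"x": -1.4,"y": 0,"z": -0.4,"ax": 0,"ay": 0,"az": 0},
  {"x": -2.8,"y": 0.2,"z": -0.9,"ax": 0,"ay": 0,"az": 0},
  {"x": -3.8,"y": 1.2,"z": -1.4,"ax": 0,"ay": 0,"az": 0},
  {"x": -3.9,"y": 2.6,"z": -2,"ax": 0,"ay": 0,"az": 0},
  {"x": -3.9,"y": 4,"z": -2.4,"ax": 0,"ay": 0,"az": 0},
])

```text
time: 9.82
tool_pos: [0.5775, 0.133, 0.2369]
tool_rot: [0.475, 0.525, 0.474, -0.523]
contact_force: [-0.9, -0.6, -2.6]
gripper_width: 0.67
```

drive_tool([
  {"x": 0,"y": 0.7,"z": 0,"ax": 0,"ay": 0,"az": 0},
  {"x": 0,"y": 1.2,"z": 0,"ax": 0,"ay": 0,"az": 0},
  {"x": 0,"y": 1.3,"z": 0,"ax": 0,"ay": 0,"az": 0},
  {"x": 0,"y": 1.3,"z": 0,"ax": 0,"ay": 0,"az": 0},
  {"x": 0,"y": 1.3,"z": 0,"ax": 0,"ay": 0,"az": 0},
])

```text
time: 10.23
tool_pos: [0.6068, 0.1284, 0.2335]
tool_rot: [-0.474, -0.524, -0.475, 0.525]
contact_force: [-0.3, 0.5, -3.7]
gripper_width: 0.673
```

```bash
python3 favg.py 6 w13.png; python3 st.py .6068 .1299 .206
```

```text
F [-0.01   0.232 -4.167] se [0.124 0.189 0.098]
10.53 [0.6074 0.1284 0.2353] [-0.     0.003 -0.005  0.001 -0.001  0.001]
t 10.53 pos [0.6074 0.1284 0.2353] shift [ 1.17 -0.03 -0.06] yaw -5.7 ax to -6: 0.05 x [ 0.  0. -1.] F [ 0.3   0.97 -4.28] w 0.672
```

View pics/w13.png

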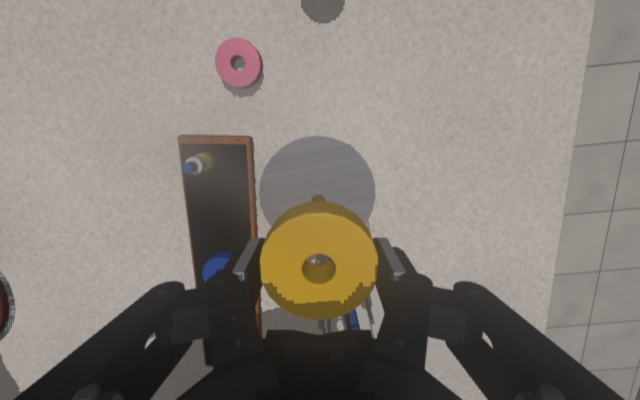

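drive_tool([
  {"x": 0.6,"y": -0.03,"z": -0.05,"ax": 0,"ay": 0,"az": 0},
  {"x": 1.1,"y": -0.03,"z": -0.05,"ax": 0,"ay": 0,"az": 0},
  {"x": 1.3,"y": -0.03,"z": -0.05,"ax": 0,"ay": 0,"az": 0},
  {"x": 1.3,"y": -0.03,"z": -0.05,"ax": 0,"ay": 0,"az": 0},
  {"x": 1.3,"y": -0.03,"z": -0.05,"ax": 0,"ay": 0,"az": 0},
])

```text
time: 10.95
tool_pos: [0.6065, 0.1296, 0.201]
tool_rot: [-0.474, -0.524, -0.475, 0.525]
contact_force: [0.4, -0.1, -3.8]
gripper_width: 0.673
```

```bash
python3 favg.py 10 w14.png; python3 st.py .6068 .1299 .19; python3 - <<'E'
from h import *
g=grab('scene','s14.png');cv2.imwrite('pics/s14c.png',cv2.resize(g['img'][120:220,300:420],(720,600),interpolation=cv2.INTER_CUBIC)[:600])
E
```

```text
F [ 0.059  0.189 -3.877] se [0.178 0.163 0.208]
11.45 [0.6073 0.1297 0.2028] [ 0.002 -0.     0.002  0.003  0.001 -0.   ]
t 11.45 pos [0.6073 0.1297 0.2028] shift [ 0.51 -0.02 -0.01] yaw -5.7 ax to -6: 0.05 x [ 0.  0. -1.] F [ 0.44  0.3  -3.66] w 0.67
```

View pics/s14c.png

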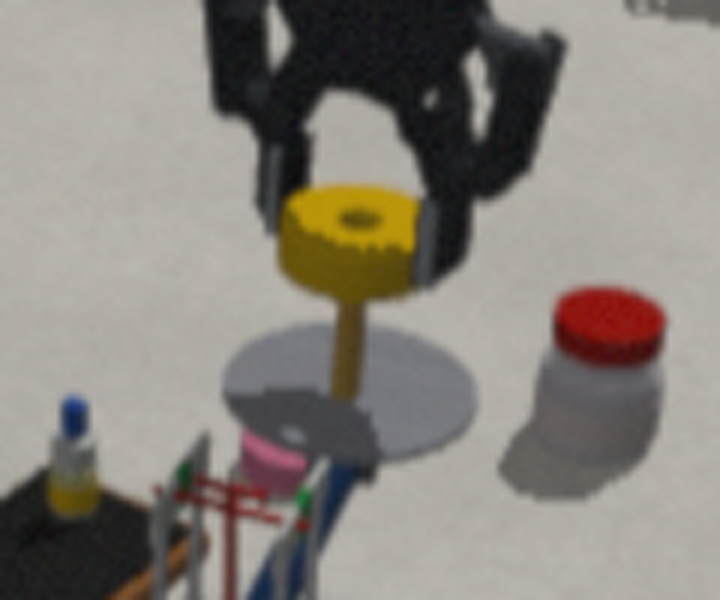

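drive_tool([
  {"x": 0.12,"y": -0.02,"z": 0,"ax": 0,"ay": 0,"az": 0},
  {"x": 0.24,"y": -0.02,"z": 0,"ax": 0,"ay": 0,"az": 0},
  {"x": 0.36,"y": -0.02,"z": 0,"ax": 0,"ay": 0,"az": 0},
  {"x": 0.48,"y": -0.02,"z": 0,"ax": 0,"ay": 0,"az": 0},
  {"x": 0.6,"y": -0.02,"z": 0,"ax": 0,"ay": 0,"az": 0},
])

```text
time: 11.92
tool_pos: [0.6065, 0.1297, 0.1869]
tool_rot: [-0.474, -0.524, -0.474, 0.525]
contact_force: [1.2, 0.1, -2.8]
gripper_width: 0.671
```

```bash
python3 favg.py 5 w15.png; python3 st.py .6068 .1299 .16
```

```text
F [ 0.055  0.087 -3.607] se [0.167 0.24  0.244]
12.17 [0.6068 0.1298 0.1876] [ 0.    -0.002 -0.006 -0.001  0.001  0.   ]
t 12.17 pos [0.6068 0.1298 0.1876] shift [ 1.1   0.   -0.01] yaw -5.7 ax to -6: 0.05 x [ 0.  0. -1.] F [ 0.19  0.63 -2.73] w 0.68
```

View pics/w15.png

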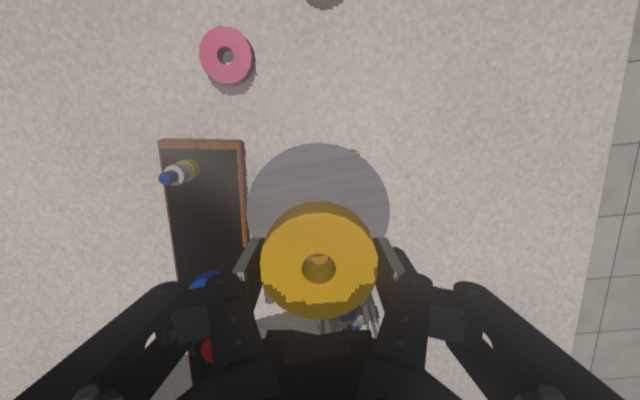

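drive_tool([
  {"x": 0.25,"y": 0,"z": 0,"ax": 0,"ay": 0,"az": 0},
  {"x": 0.5,"y": 0,"z": 0,"ax": 0,"ay": 0,"az": 0},
  {"x": 0.75,"y": 0,"z": 0,"ax": 0,"ay": 0,"az": 0},
  {"x": 1,"y": 0,"z": 0,"ax": 0,"ay": 0,"az": 0},
  {"x": 1.3,"y": 0,"z": 0,"ax": 0,"ay": 0,"az": 0},
])

```text
time: 12.58
tool_pos: [0.6066, 0.1297, 0.1542]
tool_rot: [-0.474, -0.524, -0.474, 0.525]
contact_force: [1.0, 0.1, -3.7]
gripper_width: 0.669
```

```bash
python3 favg.py 12 w16.png; python3 st.py .6068 .1299 .1365
```

```text
F [-0.05  -0.267 -4.057] se [0.166 0.167 0.153]
13.18 [0.6069 0.1298 0.1554] [-0.001  0.003  0.001 -0.001  0.001 -0.   ]
t 13.18 pos [0.6069 0.1298 0.1554] shift [ 0.76 -0.   -0.01] yaw -5.7 ax to -6: 0.05 x [ 0.001  0.    -1.   ] F [ 0.13 -1.21 -4.04] w 0.672
```

View pics/w16.png

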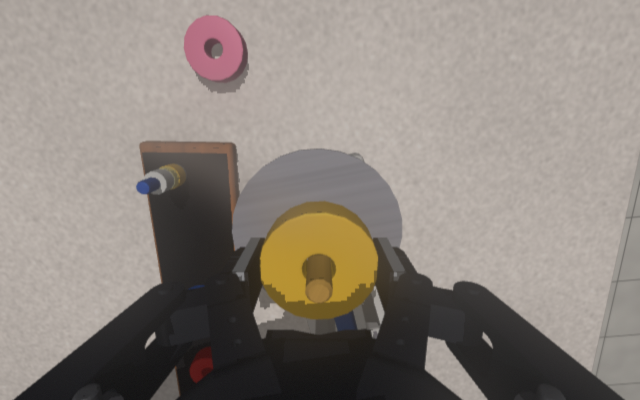

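drive_tool([
  {"x": 0.2,"y": 0,"z": 0,"ax": 0,"ay": 0,"az": 0},
  {"x": 0.28,"y": 0,"z": 0,"ax": 0,"ay": 0,"az": 0},
  {"x": 0.36,"y": 0,"z": 0,"ax": 0,"ay": 0,"az": 0},
  {"x": 0.44,"y": 0,"z": 0,"ax": 0,"ay": 0,"az": 0},
  {"x": 0.52,"y": 0,"z": 0,"ax": 0,"ay": 0,"az": 0},
])

```text
time: 13.6
tool_pos: [0.6066, 0.1299, 0.1428]
tool_rot: [-0.474, -0.524, -0.475, 0.525]
contact_force: [-3.7, 0.6, 2.7]
gripper_width: 0.669
```

drive_tool([
  {"x": 0.06,"y": 0,"z": 0,"ax": 0,"ay": 0,"az": 0},
  {"x": 0.12,"y": 0,"z": 0,"ax": 0,"ay": 0,"az": 0},
  {"x": 0.18,"y": 0,"z": 0,"ax": 0,"ay": 0,"az": 0},
  {"x": 0.24,"y": 0,"z": 0,"ax": 0,"ay": 0,"az": 0},
  {"x": 0.3,"y": 0,"z": 0,"ax": 0,"ay": 0,"az": 0},
])

```text
time: 14.02
tool_pos: [0.6068, 0.1301, 0.1348]
tool_rot: [0.474, 0.525, 0.474, -0.524]
contact_force: [-3.6, 1.5, 4.0]
gripper_width: 0.672
```

```bash
python3 favg.py 6; python3 favg.py 24 w17.png; python3 st.py .6068 .1299 .1365; python3 - <<'E'
from h import *
g=grab('scene','s17.png');cv2.imwrite('pics/s17c.png',cv2.resize(g['img'][150:250,300:420],(720,600),interpolation=cv2.INTER_CUBIC)[:600])
E
```

```text
F [-2.982  2.15   2.289] se [0.292 0.247 0.311]
14.32 [0.6068 0.13   0.1347] [-0.001  0.     0.    -0.003 -0.003  0.   ]
F [-1.662  3.417  2.628] se [0.137 0.141 0.093]
15.52 [0.6069 0.1298 0.1346] [-0.     0.003 -0.001 -0.002 -0.001 -0.   ]
t 15.52 pos [0.6069 0.1298 0.1346] shift [-0.07 -0.   -0.  ] yaw -5.7 ax to -6: 0.05 x [ 0.  0. -1.] F [-1.36  4.7   2.7 ] w 0.674
```

View pics/s17c.png

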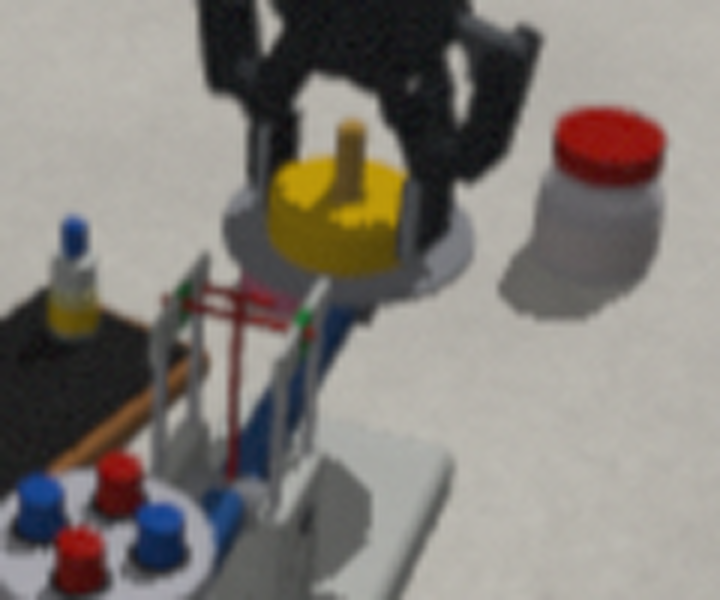

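drive_tool([
  {"x": -0.1,"y": 0,"z": 0,"ax": 0,"ay": 0,"az": 0},
  {"x": -0.2,"y": 0,"z": 0,"ax": 0,"ay": 0,"az": 0},
  {"x": -0.3,"y": 0,"z": 0,"ax": 0,"ay": 0,"az": 0},
  {"x": -0.4,"y": 0,"z": 0,"ax": 0,"ay": 0,"az": 0},
  {"x": -0.43,"y": 0,"z": 0,"ax": 0,"ay": 0,"az": 0},
])

```text
time: 15.98
tool_pos: [0.6068, 0.129, 0.1453]
tool_rot: [-0.475, -0.524, -0.474, 0.525]
contact_force: [1.4, 0.1, -0.6]
gripper_width: 0.671
```

```bash
python3 favg.py 8; python3 st.py .6068 .1299 .1365
```

```text
F [ 0.968 -1.227  0.454] se [0.15  0.243 0.189]
16.38 [0.6068 0.1293 0.1452] [ 0.    -0.001 -0.     0.001  0.001  0.001]
t 16.38 pos [0.6068 0.1293 0.1452] shift [ 0.35 -0.   -0.03] yaw -5.8 ax to -6: 0.05 x [ 0.    -0.001 -1.   ] F [ 1.19 -1.86  0.04] w 0.673
```

drive_tool([
  {"x": 0,"y": 0,"z": 0,"ax": 0,"ay": 0,"az": 0},
  {"x": 0,"y": 0,"z": 0,"ax": 0,"ay": 0,"az": 0},
  {"x": 0,"y": 0,"z": 0,"ax": 0,"ay": 0,"az": 0},
  {"x": 0,"y": 0,"z": 0,"ax": 0,"ay": 0,"az": 0},
  {"x": -0.4,"y": 0,"z": 0,"ax": 0,"ay": 0,"az": 0},
], hand=0.9)

```text
time: 16.8
tool_pos: [0.6051, 0.1297, 0.153]
tool_rot: [-0.473, -0.523, -0.475, 0.526]
contact_force: [0.0, 0.1, -0.9]
gripper_width: 0.903
```

drive_tool([
  {"x": -0.6,"y": 0,"z": 0,"ax": 0,"ay": 0,"az": 0},
  {"x": -1.4,"y": 0,"z": 0,"ax": 0,"ay": 0,"az": 0},
  {"x": -2.4,"y": 0,"z": 0,"ax": 0,"ay": 0,"az": 0},
  {"x": -3.4,"y": 0,"z": 0,"ax": 0,"ay": 0,"az": 0},
  {"x": -3.4,"y": 0,"z": 0,"ax": 0,"ay": 0,"az": 0},
])

```text
time: 17.22
tool_pos: [0.6096, 0.1302, 0.2483]
tool_rot: [0.477, 0.528, 0.472, -0.521]
contact_force: [2.0, 1.0, 1.2]
gripper_width: 0.9
```

```bash
python3 favg.py 4 w18.png; python3 st.py .462 .0055 .225; python3 - <<'E'
from h import *
g=grab('scene','s18.png');cv2.imwrite('pics/s18c.png',cv2.resize(g['img'][150:250,300:420],(720,600),interpolation=cv2.INTER_CUBIC)[:600])
E
```

```text
F [-0.316  0.146 -0.657] se [0.241 0.186 0.077]
17.42 [0.6061 0.1297 0.2393] [-0.002  0.013  0.018 -0.    -0.001 -0.001]
t 17.42 pos [0.6061 0.1297 0.2393] shift [ 0.58 -5.24  5.52] yaw -5.7 ax to -6: 0.05 x [-0.002 -0.    -1.   ] F [-0.62  0.25 -0.75] w 0.898
```

View pics/s18c.png

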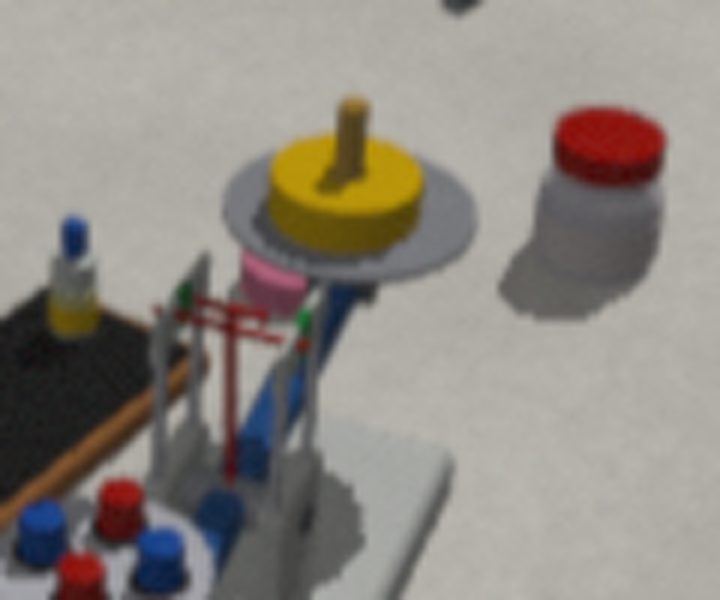

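View pics/w18.png

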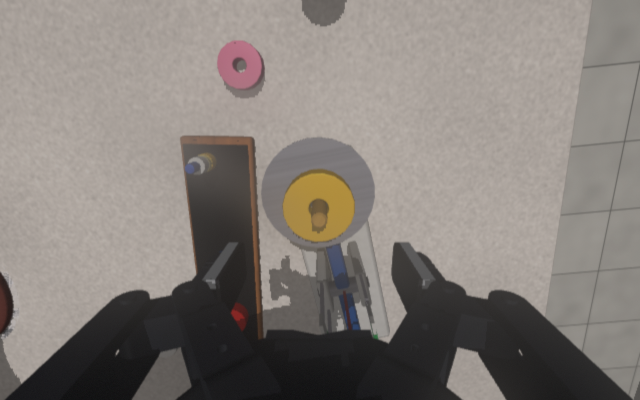

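drive_tool([
  {"x": 0,"y": -1.4,"z": 0.6,"ax": 0,"ay": 0,"az": 0},
  {"x": 0.4,"y": -2.6,"z": 1.6,"ax": 0,"ay": 0,"az": 0},
  {"x": 1.2,"y": -3.6,"z": 2.6,"ax": 0,"ay": 0,"az": 0},
  {"x": 2.2,"y": -4.4,"z": 3.6,"ax": 0,"ay": 0,"az": 0},
  {"x": 3.2,"y": -5.2,"z": 4.6,"ax": 0,"ay": 0,"az": 0},
])

```text
time: 17.88
tool_pos: [0.4639, 0.0278, 0.1583]
tool_rot: [-0.474, -0.524, -0.475, 0.524]
contact_force: [1.0, -1.0, 0.3]
gripper_width: 0.899
```

drive_tool([
  {"x": 1,"y": 0,"z": 0.9,"ax": 0,"ay": 0,"az": 0},
  {"x": 2,"y": 0,"z": 0.9,"ax": 0,"ay": 0,"az": 0},
  {"x": 2.3,"y": 0,"z": 0.9,"ax": 0,"ay": 0,"az": 0},
  {"x": 2.3,"y": 0,"z": 0.9,"ax": 0,"ay": 0,"az": 0},
  {"x": 2.3,"y": 0,"z": 0.9,"ax": 0,"ay": 0,"az": 0},
], hand=0.85)

```text
time: 18.3
tool_pos: [0.4635, 0.0063, 0.1026]
tool_rot: [-0.474, -0.524, -0.475, 0.525]
contact_force: [0.1, -0.8, -0.6]
gripper_width: 0.855
```

```bash
python3 favg.py 5; python3 ring.py wrist b w19.png; python3 st.py .462 .0055 .0195
```

```text
F [0.346 0.183 0.153] se [0.245 0.32  0.221]
18.55 [0.4648 0.0062 0.1044] [-0.003  0.     0.009  0.    -0.001 -0.002]
wrist b hole [313.8 211.6] [21.5 23.1] [0.4608 0.0054 0.039 ]
wrist b outer [315.3 209. ] [62.1 66.3] [0.4621 0.0057 0.034 ]
t 18.6 pos [0.4646 0.0062 0.1041] shift [ 3.39 -0.11  0.04] yaw -5.7 ax to -6: 0.06 x [ 0.002 -0.    -1.   ] F [-1.45 -0.16 -0.14] w 0.846
```

View pics/w19.png

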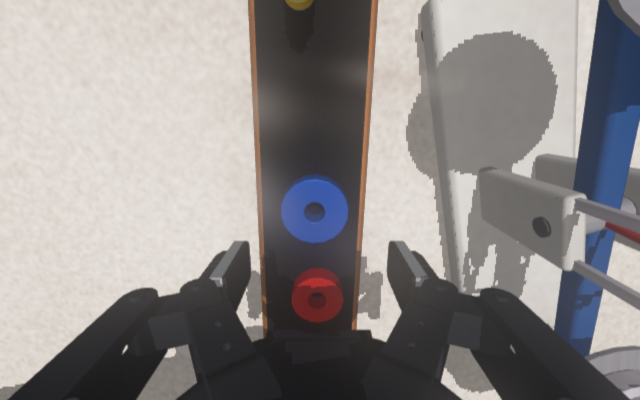

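drive_tool([
  {"x": 1,"y": -0.13,"z": 0.04,"ax": 0,"ay": 0,"az": 0},
  {"x": 2.2,"y": -0.13,"z": 0.04,"ax": 0,"ay": 0,"az": 0},
  {"x": 2.9,"y": -0.13,"z": 0.04,"ax": 0,"ay": 0,"az": 0},
  {"x": 3.2,"y": -0.13,"z": 0.04,"ax": 0,"ay": 0,"az": 0},
  {"x": 3.38,"y": -0.13,"z": 0.04,"ax": 0,"ay": 0,"az": 0},
])

```text
time: 19.02
tool_pos: [0.4597, 0.0055, 0.0175]
tool_rot: [-0.474, -0.524, -0.475, 0.525]
contact_force: [0.8, -0.5, 0.3]
gripper_width: 0.849
```

```bash
python3 favg.py 5 w20.png; python3 st.py .4612 .0055 .0195
```

```text
F [-0.461  0.057 -0.063] se [0.337 0.251 0.195]
19.27 [0.4617 0.0051 0.0199] [-0.    -0.004  0.002  0.001 -0.002  0.002]
t 19.27 pos [0.4617 0.0051 0.0199] shift [ 0.02 -0.02 -0.01] yaw -5.7 ax to -6: 0.05 x [ 0.003 -0.    -1.   ] F [-0.42 -0.05 -0.27] w 0.85
```

View pics/w20.png

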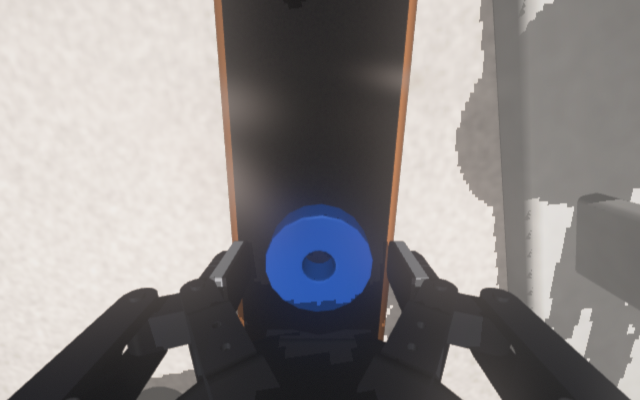

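drive_tool([
  {"x": 0,"y": 0,"z": 0,"ax": 0,"ay": 0,"az": 0},
  {"x": 0,"y": 0,"z": 0,"ax": 0,"ay": 0,"az": 0},
  {"x": 0,"y": 0,"z": 0,"ax": 0,"ay": 0,"az": 0},
  {"x": 0,"y": 0,"z": 0,"ax": 0,"ay": 0,"az": 0},
  {"x": 0,"y": 0,"z": 0,"ax": 0,"ay": 0,"az": 0},
], hand=0.45)

```text
time: 19.68
tool_pos: [0.4617, 0.0051, 0.0202]
tool_rot: [0.475, 0.525, 0.474, -0.524]
contact_force: [-0.9, -0.1, 6.5]
gripper_width: 0.611
```

drive_tool([
  {"x": -0.4,"y": 0,"z": 0,"ax": 0,"ay": 0,"az": 0},
  {"x": -1.4,"y": 0,"z": 0,"ax": 0,"ay": 0,"az": 0},
  {"x": -2.6,"y": 0,"z": 0,"ax": 0,"ay": 0,"az": 0},
  {"x": -3.8,"y": 0,"z": -0.2,"ax": 0,"ay": 0,"az": 0},
  {"x": -5.2,"y": 0,"z": -0.8,"ax": 0,"ay": 0,"az": 0},
])

```text
time: 20.1
tool_pos: [0.4606, 0.0245, 0.1485]
tool_rot: [-0.473, -0.524, -0.474, 0.526]
contact_force: [0.1, 1.4, -3.4]
gripper_width: 0.612
```

drive_tool([
  {"x": -1.2,"y": 0,"z": -1,"ax": 0,"ay": 0,"az": 0},
  {"x": -2.2,"y": 0.4,"z": -2,"ax": 0,"ay": 0,"az": 0},
  {"x": -3.2,"y": 1.2,"z": -3,"ax": 0,"ay": 0,"az": 0},
  {"x": -3.4,"y": 2.2,"z": -4,"ax": 0,"ay": 0,"az": 0},
  {"x": -3.4,"y": 3.2,"z": -4.7,"ax": 0,"ay": 0,"az": 0},
])

```text
time: 20.52
tool_pos: [0.5555, 0.1364, 0.2374]
tool_rot: [0.476, 0.526, 0.474, -0.522]
contact_force: [-0.2, 0.2, -2.9]
gripper_width: 0.607
```

```bash
python3 favg.py 7 w21.png; python3 st.py .6068 .1299 .235; python3 - <<'E'
from h import *
f=grab('wrist');im=f['img'][190:330,240:400];cv2.imwrite('pics/c21.png',cv2.resize(im,(640,560),interpolation=cv2.INTER_CUBIC))
s=sensors.state();p=s['tool_pos'];Rm=rotm(s)
for v in(262,265,268,271):
    q=onz(f,319,v,p[2]+.0193);print(v,((Rm.T@(q-p))*1000).round(1))
E
```

```text
F [ 0.007 -0.441 -2.957] se [0.21  0.132 0.124]
20.87 [0.5526 0.1336 0.233 ] [-0.003 -0.007  0.     0.001 -0.004  0.002]
t 20.87 pos [0.5526 0.1336 0.233 ] shift [-0.08  2.17 -0.07] yaw -5.8 ax to -6: 0.04 x [-0.001 -0.    -1.   ] F [ 0.13 -0.96 -2.55] w 0.611
262 [-19.3  -0.2  -2.3]
265 [-19.3  -0.2  -0.6]
268 [-19.3  -0.2   1. ]
271 [-19.3  -0.2   2.7]
```

View pics/c21.png

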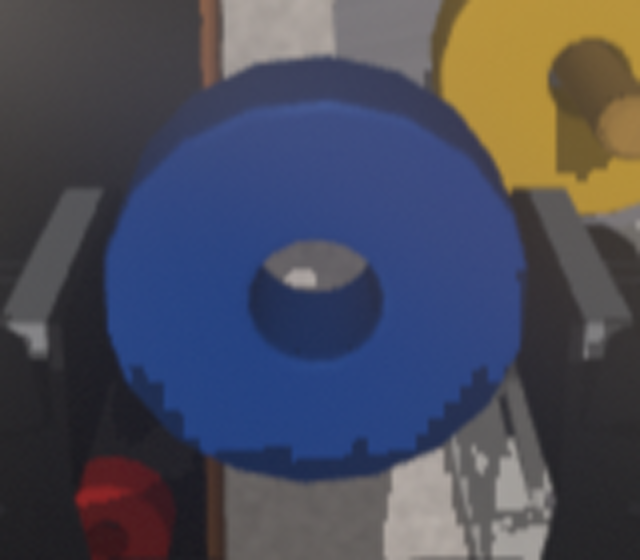

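View pics/w21.png

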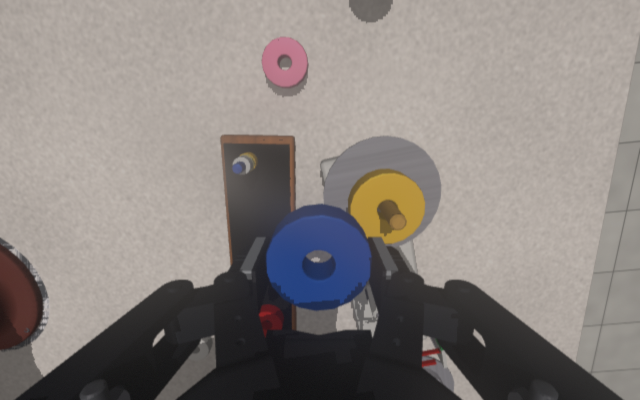

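```bash
python3 st.py .6067 .1283 .215
```

```text
t 20.92 pos [0.5528 0.1335 0.2332] shift [ 0.73  2.17 -0.01] yaw -5.8 ax to -6: 0.04 x [-0.001 -0.    -1.   ] F [-0.31  0.04 -2.89] w 0.613
```

drive_tool([
  {"x": 0,"y": 0.8,"z": 0,"ax": 0,"ay": 0,"az": 0},
  {"x": 0,"y": 1.6,"z": 0,"ax": 0,"ay": 0,"az": 0},
  {"x": 0.2,"y": 2.1,"z": 0,"ax": 0,"ay": 0,"az": 0},
  {"x": 0.7,"y": 2.17,"z": 0,"ax": 0,"ay": 0,"az": 0},
  {"x": 1.1,"y": 2.17,"z": 0,"ax": 0,"ay": 0,"az": 0},
])

```text
time: 21.33
tool_pos: [0.6074, 0.128, 0.205]
tool_rot: [-0.474, -0.525, -0.474, 0.525]
contact_force: [-1.0, -0.3, -3.4]
gripper_width: 0.607
```

```bash
python3 favg.py 8 w22.png; python3 st.py .6067 .1283 .188
```

```text
F [-0.067 -0.045 -2.801] se [0.245 0.137 0.335]
21.73 [0.6076 0.1288 0.2067] [ 0.     0.002 -0.005 -0.002  0.001  0.001]
t 21.73 pos [0.6076 0.1288 0.2067] shift [ 0.75 -0.04  0.02] yaw -5.7 ax to -6: 0.05 x [ 0.001  0.    -1.   ] F [ 0.37 -0.67 -2.75] w 0.608
```

View pics/w22.png

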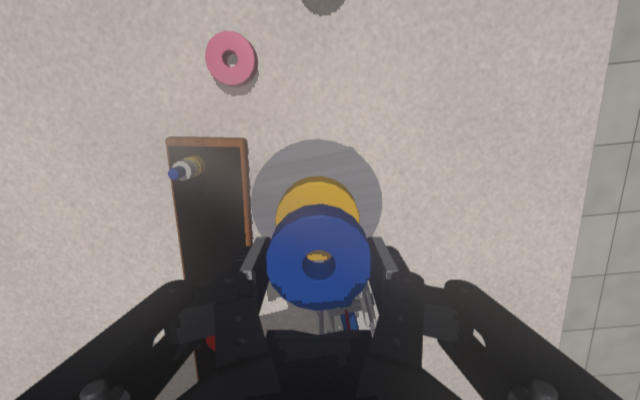

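drive_tool([
  {"x": 0.25,"y": -0.03,"z": 0.02,"ax": 0,"ay": 0,"az": 0},
  {"x": 0.4,"y": -0.03,"z": 0.02,"ax": 0,"ay": 0,"az": 0},
  {"x": 0.52,"y": -0.03,"z": 0.02,"ax": 0,"ay": 0,"az": 0},
  {"x": 0.64,"y": -0.03,"z": 0.02,"ax": 0,"ay": 0,"az": 0},
  {"x": 0.76,"y": -0.03,"z": 0.02,"ax": 0,"ay": 0,"az": 0},
])

```text
time: 22.15
tool_pos: [0.6066, 0.1282, 0.1862]
tool_rot: [-0.474, -0.524, -0.474, 0.525]
contact_force: [0.9, -0.5, -2.4]
gripper_width: 0.606
```

```bash
python3 favg.py 6 w23.png; python3 st.py .6067 .1283 .17
```

```text
F [ 0.043 -0.006 -2.826] se [0.132 0.174 0.259]
22.45 [0.607  0.1283 0.1871] [-0.    -0.001 -0.001 -0.001  0.001 -0.   ]
t 22.45 pos [0.607  0.1283 0.1871] shift [ 0.68 -0.01 -0.  ] yaw -5.7 ax to -6: 0.05 x [ 0.  0. -1.] F [ 0.13 -0.19 -2.53] w 0.612
```

View pics/w23.png

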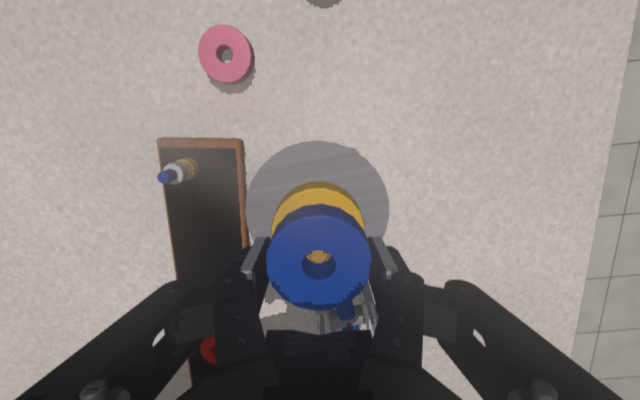

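drive_tool([
  {"x": 0.2,"y": 0,"z": 0,"ax": 0,"ay": 0,"az": 0},
  {"x": 0.4,"y": 0,"z": 0,"ax": 0,"ay": 0,"az": 0},
  {"x": 0.6,"y": 0,"z": 0,"ax": 0,"ay": 0,"az": 0},
  {"x": 0.7,"y": 0,"z": 0,"ax": 0,"ay": 0,"az": 0},
  {"x": 0.76,"y": 0,"z": 0,"ax": 0,"ay": 0,"az": 0},
])

```text
time: 22.87
tool_pos: [0.6063, 0.1282, 0.1666]
tool_rot: [-0.474, -0.524, -0.475, 0.525]
contact_force: [-0.3, -0.3, -3.5]
gripper_width: 0.603
```

drive_tool([
  {"x": 0.06,"y": 0,"z": 0,"ax": 0,"ay": 0,"az": 0},
  {"x": 0.12,"y": 0,"z": 0,"ax": 0,"ay": 0,"az": 0},
  {"x": 0.18,"y": 0,"z": 0,"ax": 0,"ay": 0,"az": 0},
  {"x": 0.24,"y": 0,"z": 0,"ax": 0,"ay": 0,"az": 0},
  {"x": 0.3,"y": 0,"z": 0,"ax": 0,"ay": 0,"az": 0},
])

```text
time: 23.28
tool_pos: [0.607, 0.1284, 0.1607]
tool_rot: [0.474, 0.525, 0.474, -0.524]
contact_force: [-1.0, 1.4, 0.0]
gripper_width: 0.604
```

drive_tool([
  {"x": 0.08,"y": 0,"z": 0,"ax": 0,"ay": 0,"az": 0},
  {"x": 0.16,"y": 0,"z": 0,"ax": 0,"ay": 0,"az": 0},
  {"x": 0.24,"y": 0,"z": 0,"ax": 0,"ay": 0,"az": 0},
  {"x": 0.3,"y": 0,"z": 0,"ax": 0,"ay": 0,"az": 0},
  {"x": 0.36,"y": 0,"z": 0,"ax": 0,"ay": 0,"az": 0},
])

```text
time: 23.7
tool_pos: [0.607, 0.1284, 0.1514]
tool_rot: [0.474, 0.525, 0.474, -0.524]
contact_force: [-0.8, 1.8, 0.8]
gripper_width: 0.606
```

```bash
python3 favg.py 14 w24.png; python3 st.py .6067 .1283 .148; python3 - <<'E'
from h import *
g=grab('scene','s24.png');cv2.imwrite('pics/s24c.png',cv2.resize(g['img'][150:250,300:420],(720,600),interpolation=cv2.INTER_CUBIC)[:600])
E
```

```text
F [ 0.038  1.248 -0.213] se [0.109 0.114 0.134]
24.4 [0.6069 0.1282 0.1514] [-0.    -0.001 -0.     0.001  0.001  0.   ]
t 24.4 pos [0.6069 0.1282 0.1514] shift [ 0.14 -0.01 -0.  ] yaw -5.7 ax to -6: 0.05 x [ 0. -0. -1.] F [-0.25  0.56 -0.38] w 0.607
```

View pics/s24c.png

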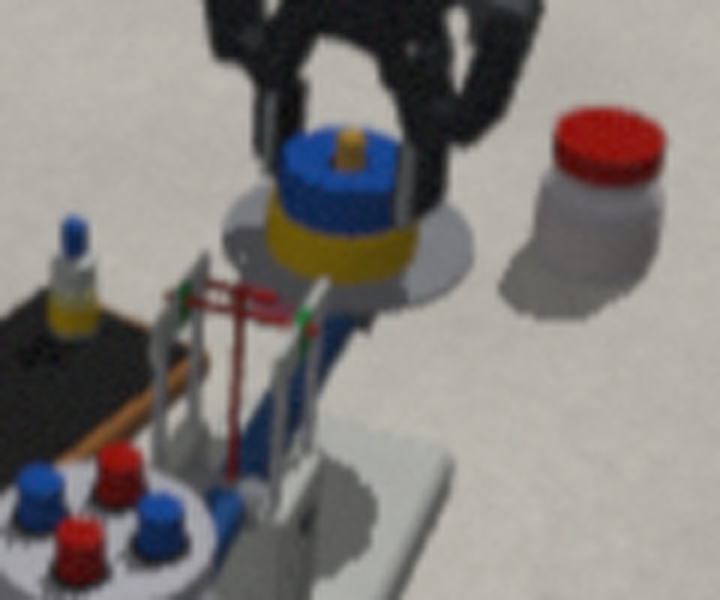

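drive_tool([
  {"x": 0.05,"y": 0,"z": 0,"ax": 0,"ay": 0,"az": 0},
  {"x": 0.08,"y": 0,"z": 0,"ax": 0,"ay": 0,"az": 0},
  {"x": 0.08,"y": 0,"z": 0,"ax": 0,"ay": 0,"az": 0},
  {"x": 0.08,"y": 0,"z": 0,"ax": 0,"ay": 0,"az": 0},
  {"x": 0.08,"y": 0,"z": 0,"ax": 0,"ay": 0,"az": 0},
])

```text
time: 24.87
tool_pos: [0.6069, 0.1282, 0.1493]
tool_rot: [0.474, 0.524, 0.474, -0.524]
contact_force: [1.0, 1.4, -1.2]
gripper_width: 0.613
```

drive_tool([
  {"x": 0,"y": 0,"z": 0,"ax": 0,"ay": 0,"az": 0},
  {"x": 0,"y": 0,"z": 0,"ax": 0,"ay": 0,"az": 0},
  {"x": 0,"y": 0,"z": 0,"ax": 0,"ay": 0,"az": 0},
  {"x": 0,"y": 0,"z": 0,"ax": 0,"ay": 0,"az": 0},
  {"x": 0,"y": 0,"z": 0,"ax": 0,"ay": 0,"az": 0},
], hand=0.85)

```text
time: 25.28
tool_pos: [0.6068, 0.1281, 0.1493]
tool_rot: [-0.474, -0.524, -0.474, 0.525]
contact_force: [0.1, -0.1, 0.4]
gripper_width: 0.85
```

drive_tool([
  {"x": -0.4,"y": 0,"z": 0,"ax": 0,"ay": 0,"az": 0},
  {"x": -1.2,"y": 0,"z": 0,"ax": 0,"ay": 0,"az": 0},
  {"x": -2.2,"y": 0,"z": 0,"ax": 0,"ay": 0,"az": 0},
  {"x": -3.4,"y": 0,"z": 0,"ax": 0,"ay": 0,"az": 0},
  {"x": -4.4,"y": 0,"z": 0,"ax": 0,"ay": 0,"az": 0},
])

```text
time: 25.7
tool_pos: [0.607, 0.1282, 0.2621]
tool_rot: [0.475, 0.525, 0.474, -0.524]
contact_force: [0.6, 0.7, 0.4]
gripper_width: 0.852
```

```bash
python3 favg.py 8 w25.png; python3 - <<'E'
from h import *
g=grab('scene','s25.png');cv2.imwrite('pics/s25c.png',cv2.resize(g['img'][150:290,260:428],(720,600),interpolation=cv2.INTER_CUBIC)[:600])
E
```

```text
F [ 0.173 -0.122  0.274] se [0.17  0.167 0.549]
26.1 [0.6059 0.1281 0.2573] [-0.001  0.001 -0.004 -0.001 -0.001 -0.001]
```

View pics/s25c.png

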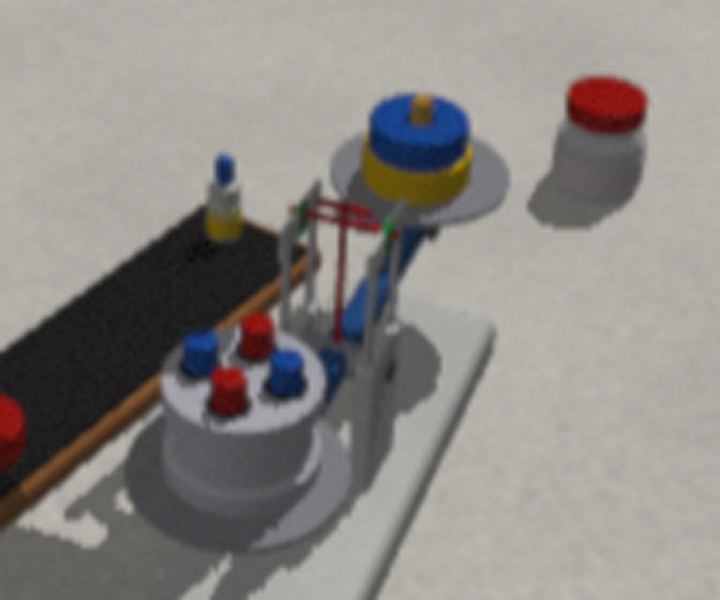

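View pics/w25.png

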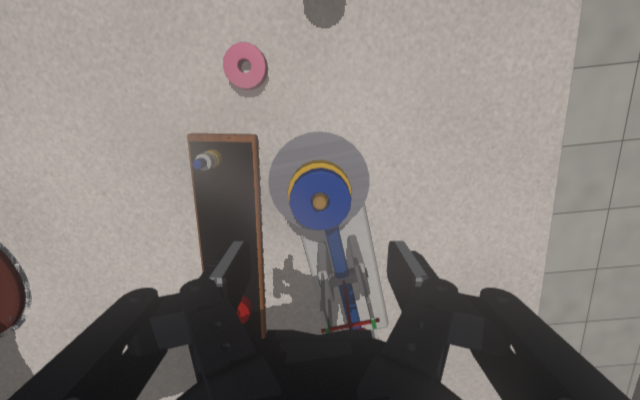

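```bash
python3 - <<'E'
from h import *
fs=[]
for i in range(12): fs.append(cams.grab_frame('scene'))
a,b=fs[0]['img'].astype(int),fs[-1]['img'].astype(int)
print('change near balance',np.abs(a-b)[150:300,260:420].max(), np.abs(a-b)[150:300,260:420].mean())
f=fs[-1]
h=cv2.cvtColor(f['img'],cv2.COLOR_BGR2HSV);m=cv2.inRange(h,(10,110,60),(28,255,255));
sub=m[155:185,350:368];ys,xs=np.nonzero(sub);print('post top row',ys.min()+155)
g=cv2.imread('pics/s18.png');h2=cv2.cvtColor(g,cv2.COLOR_BGR2HSV);m2=cv2.inRange(h2,(10,110,60),(28,255,255));ys,xs=np.nonzero(m2[155:185,350:368]);print('at stop',ys.min()+155)
for t in(.12,.055,0,-.055):print(t,proj(f,[.609,.127,.18+.13*t]).round(1))
cv2.imwrite('pics/s26c.png',cv2.resize(f['img'][185:245,310:370],(600,600),interpolation=cv2.INTER_CUBIC))
s=sensors.state();print(s['time'],s['tool_pos'])
E
```

```text
change near balance 59 1.2867083333333333
post top row 172
at stop 167
0.12 [358.4 167.3]
0.055 [358.1 170.5]
0 [357.9 173.2]
-0.055 [357.7 175.9]
26.75 [0.60683089 0.12823016 0.25938027]
```

View pics/s26c.png

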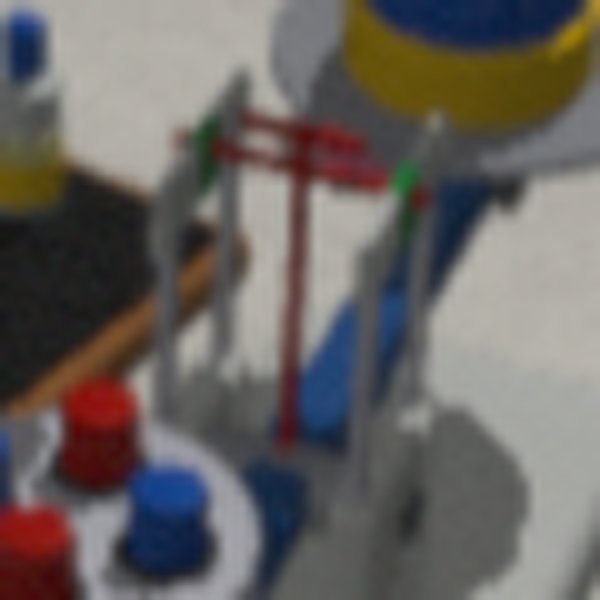

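drive_tool([
  {"x": -0.4,"y": -1.2,"z": -0.8,"ax": 0,"ay": 0,"az": 0},
  {"x": -0.4,"y": -2.2,"z": -1.8,"ax": 0,"ay": 0,"az": 0},
  {"x": -0.4,"y": -3.2,"z": -2.8,"ax": 0,"ay": 0,"az": 0},
  {"x": -0.4,"y": -4.2,"z": -3.8,"ax": 0,"ay": 0,"az": 0},
  {"x": -0.4,"y": -5.2,"z": -4.8,"ax": 0,"ay": 0,"az": 0},
])

```text
time: 27.17
tool_pos: [0.4884, 0.2616, 0.2695]
tool_rot: [0.474, 0.525, 0.474, -0.524]
contact_force: [0.3, 0.4, 0.6]
gripper_width: 0.846
```

```bash
python3 favg.py 8 >/dev/null; python3 - <<'E'
from h import *
f=grab('top','t27.png');w=grab('wrist','w27.png');g=grab('scene','s27.png')
cv2.imwrite('pics/t27c.png',cv2.resize(f['img'][110:250,250:430],(771,600),interpolation=cv2.INTER_CUBIC))
A=cv2.imread('pics/s25.png').astype(int);B=g['img'].astype(int);D=np.abs(A-B).sum(2)[150:300,330:400];print(np.percentile(D,[50,95,99,100]))
# subpixel post top: vertical brass profile near col 357-360
for n in('pics/s18.png','pics/s25.png','pics/s27.png'):
    i=cv2.imread(n).astype(float);col=(i[158:182,357:360,2]-i[158:182,357:360,0]).mean(1);print(n,col.round(0).tolist())
E
```

```text
[ 19.  26.  90. 210.]
pics/s18.png [10.0, 10.0, 10.0, 11.0, 9.0, 9.0, 12.0, 24.0, 56.0, 83.0, 73.0, 55.0, 50.0, 50.0, 50.0, 52.0, 52.0, 50.0, 54.0, 52.0, 52.0, 65.0, 116.0, 158.0]
pics/s25.png [11.0, 10.0, 11.0, 11.0, 10.0, 10.0, 9.0, 10.0, 10.0, 10.0, 10.0, 11.0, 12.0, 26.0, 64.0, 89.0, 72.0, 54.0, 50.0, 48.0, 23.0, -45.0, -107.0, -115.0]
pics/s27.png [10.0, 10.0, 10.0, 10.0, 10.0, 11.0, 10.0, 10.0, 9.0, 9.0, 9.0, 9.0, 11.0, 24.0, 62.0, 84.0, 71.0, 53.0, 47.0, 44.0, 24.0, -44.0, -102.0, -112.0]
```

View pics/t27c.png

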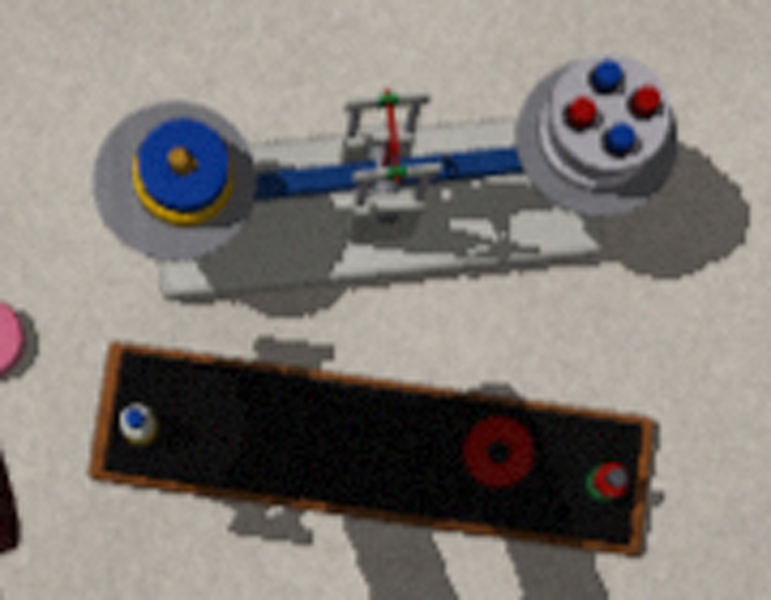

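```bash
python3 - <<'E'
from h import *
print(workorder.job_done()); print(sensors.state()['time'])
E
```

```text
the job is handed in; nothing more can be done
None
the job is handed in; nothing more can be done
```

I threaded the yellow 400 g ring and then the blue 300 g ring over the weight-pan post and released both. The red 200 g ring was never touched and still lies on the board. The job was handed in at about 27.6 s, and the hand-in gave no verdict.

- **Carrier weight:** three estimates gave about 668, 717 and 688 g. They disagree by up to 50 g because the force readings were noisy, but all call for 700 g.
- **Level:** in the scene view the post top came down about 5.9 px from the upper stop. That puts the beam within about 0.02 rad of level, well inside the ±0.055 rad band. The pointer could not be read precisely, but the top view shows it at the green marks.
- **At rest:** the post top sat in the same place in pictures taken about 1.4 s apart.
- **Seating:** by eye, both rings lie flat on the pan, roughly 3 to 5 mm off its middle against the 11 mm allowed. The clearest of these views was for the yellow ring alone.
- **Other objects:** by eye, the carrier, vials and pot are where they started. The arm was clear of everything, and the contact force readings stayed below about 7 N.

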